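Ease open the spring-lid case and put the eraser away

TASK

Press the green button catch on the sloping desk case and keep a finger over the orange lid as it springs up, easing it open so that it never flies up, until it stands fully open. Then take the red eraser from the turntable and lay it flat on the floor of the case, without dropping it. Leave the lid fully open and everything else where it stands.

Things in the scene. Friction and masses are not known exactly. Their poses are not given: they have to be found in the camera images.
- tray: Grey tray of the spring-lid desk case (orange lid, green button) on a fixed stand that slopes it 30 deg. Origin: middle of the underside's front edge (button end, nearest the robot). Axes: x up the slope to the hinge end, y left across it, z square out of the floor (30 deg off vertical, leaning to the robot). All case sizes (mm) are told in these axes. 165 long (x), 124 wide, 40 high.
- tray_floor (a point): On the floor of the tray's open well, midway across; axes as tray, whose origin is at x -85, z -5 from here. From this point (mm): well x -49 to +76, y -58 to +58, rim z +35; lid hinge at x +80, z +38. The open lid leans over the well towards the robot, so a vertical tool cannot get in: one held along this z can. A latch bolt 20 wide juts 13 into the well's button end at z +26.
- lid (a joint): Orange lid, rad: 0 shut, 1.66 fully open on its stop (5 deg past square to the tray floor). A spring always drives it open, net about 1.3 N at its front edge, fading to a fifth when open; let go when just unlatched it flies up at about 6 rad/s, let go past 1.2 rad it finishes at under 3 rad/s and stays open by itself. A bolt holds it shut till the button is pressed.
- lid_hinge (a point): On the lid's hinge line, midway across; y is the hinge line. The lid opens by turning about +y (front edge rises, then goes over to the hinge end). It is 127 mm long (from 1 to 128 mm from the hinge), 124 wide, 6 thick, 0.12 kg; shut, its outer face is 41 mm above the tray floor.
- lid_top (a point): Centre of the lid's outer face, 64.5 mm from the hinge line; z square out of that face, x towards the hinge.
- button (a joint): Green button's travel, m: 0 out, 0.006 fully in; spring 1.6 N at first, 4 N fully in. The lid is let go at about 0.004. It springs back when released.
- button_top (a point): Centre of the green button's top (diameter 20 mm), on the case's solid nose in front of the lid, at x -68 from tray_floor, 20 mm before the lid's edge. Axes as tray; press along -z. Top is 11 mm above the shut lid's outer face, 5 mm when fully in: with fingers about 30 mm apart along x, one can press it while the other stands 5 mm off the lid and stops it as it pops up.
- eraser_center (a point): Centre of the red eraser block, 60 (x) x 30 (y) x 26 (z) mm, about 0.04 kg, lying loose and flat on the turntable (a fixed chrome disc, radius 168 mm, top 34 mm above the counter) in one of four places, 100 mm from its centre.
- stapler: White plastic stapler, 125 x 34 x 52, loose on the turntable (mm). Bystander: to be left where it stands. Origin: centre of its underside, z up
- punch: Yellow two-hole punch, 105 x 55 x 56, loose on the turntable (mm). Bystander: to be left where it stands. Origin: centre of its underside, z up
- jar: Glass jar of pushpins with a domed tin lid, diameter 56, 66 tall, loose on the turntable (mm). Bystander: to be left where it stands. Origin: centre of its underside, z up
- desk_bell: Chrome desk bell, diameter 84, 55 tall, loose on the counter, to the left of the case (mm). Bystander: to be left where it stands. Origin: centre of its underside, z up
- eraser: The red eraser block as above; origin at the centre of its underside.

How it is judged:
By the outcome, as a careful person would: the job done as asked, in the order asked, and still so for the second after the job is handed in, with the robot touching nothing.
It also fails if it takes over 61 s, if anything falls off the work surface, if the arm or the gripper's body presses on something with over 40 N, if the wrist force passes 120 N, or if a joint passes its speed limit or range.

ROBOT

A 6-joint arm with a two-finger parallel gripper is mounted at the origin on the work surface. World frame = base frame: x ahead of the robot, y to its left, z up, the work surface at z = 0. Lengths are in m, angles in rad, forces in N, time in s.
With the tool pointing down it reaches from about 0.375 to 0.925 m from the base axis. Payload 5.7 kg.
Tool frame: the origin (TCP) lies midway between the tips of the shut fingers; the grasp point (between the pads) lies 19 mm behind it; z points along the fingers, y is the direction in which the jaws open and shut (so a half turn about z gives the same grasp; the last joint's range is limited). The gripper opens to 88 mm and grips with 3 to 60 N. Pads are 20 mm wide; open, the fingers measure 115 mm over their backs; the gripper's body (75 mm by 178 mm) begins 61 mm behind the grasp point.
Start: joints at [-1.222, 0.359, 1.51, -0, 1.272, -0.115], TCP at [0.268, -0.537, 0.2] pointing down, gripper open.
Joint ranges: [-2.97, 2.97], [-1.01, 2.36], [0.21, 2.38], [-0.96, 4.11], [0.2, 2.71], [-2.98, 2.98]. Speed limits (rad/s): [2.39, 2.39, 3.14, 3.14, 3.14, 3.14].

INTERFACE

Orientations are given as a unit quaternion [w, x, y, z].
In Python, from rig import get_state, capture, camera_info, job_done gives the robot as it stands. The module is installed in compiled form; this text tells all that it offers.
- The arm moves only by the tool drive_tool, never from a script. Its argument "motion" is a list that holds one entry, the list of rows, each a list of 7 numbers: the shift along the tool's x, y, z in mm, then the turn, a rotation vector about the tool's x, y, z in rad, then the closure, from 0 (fully open) to 1 (shut). A call has 1 to 10 rows; each row shifts and turns the commanded pose from where the row before left it, along the tool's axes as they then stand; what a row does not reach is not made up. A row lasts 1/8 s, in which the tool goes at most 62.5 mm and 10.7 degrees, less where a joint would pass 70% of its speed; a pose out of reach is approached as far as the arm can. A call with a gripper value outside its range is refused whole. The fingers move at their own pace and stop on an object; the grip force is fixed at half the most. Time passes only in rows, so rows that do not move let the fingers close. It gives the time, the measured TCP pose, the force and the opening at its end, in the units of the state.
- get_state(): the state, without advancing time (a new reading comes with each control period).
- capture(name): name is "side" or "top"; returns the picture (400x640x3 uint8, blue, green, red); there is no depth.
- camera_info(name): a dict with "camera_matrix" (3x3 intrinsics, pixels), "k1" (the pictures are not rectified: a ray, as slopes to the right and down, at radius r is drawn at 1 + k1 r^2 times it, then the intrinsics apply), "cam_to_world" (4x4, takes a point from camera to world coordinates). Camera axes: x right, y down, z forward; pixel columns grow to the right and rows downward; lengths in m; the calibration is good to about 2 mm. A picture is of the moment at which its call begins. camera_info takes no time and is no camera call.
- job_done(): hands the job in, once; it reports no verdict.
The state is a dict: "time_s": time; "q": joint angles; "joint_vel": joint speeds; "joint_efforts": joint torques, N m; "tcp_pos": TCP position; "ee_rot": TCP orientation; "ft_force": force on the tool from outside, world axes, zero at the start; "torque": the same for the moment, N m; "width": opening from 0.0 (shut) to 1.0 (fully open).
Only numpy, scipy, OpenCV 4.12 (cv2) and the standard library are available. Lean on these libraries where they do the work, as an engineer would, in place of code of your own. Each camera call takes 0.05 s, during which the arm holds its last target. There are 200 camera calls.

## Working session

There is one attempt and no reset: what is moved stays moved. The work goes in short steps, Python scripts to look and compute and a tool call to move; the robot and the scene stay as the last step left them, time stands still between calls to the robot, and variables do not carry over. Pictures are saved under pics/ and viewed, about 8 in all and at most 12, crops included, and the job is handed in when it is done.

Besides the shell and the picture viewer there is one more tool, called after "Emit:" by a JSON object that holds its "name" and its "arguments". drive_tool: Moves the arm, as the interface text tells. Its arguments: {"type":"object","properties":{"motion":{"type":"array","items":{"type":"array","items":{"type":"array","items":{"type":"number"}}}}},"required":["motion"]}

```bash
mkdir -p pics; python3 - <<'E'
from rig import *
import cv2,numpy as np
s=get_state();print(s)
for n in("side","top"):
    im=capture(n);cv2.imwrite(f"pics/{n}0.png",im)
    c=camera_info(n);print(n,c)
E
```

```text
{'time_s': 0.0, 'q': array([-1.22213042e+00,  3.59490257e-01,  1.51139520e+00,  4.97944784e-06,
        1.27250449e+00, -1.15095028e-01]), 'joint_vel': array([-0.0013888 ,  0.00105692, -0.00068959, -0.00108537,  0.00163443,
       -0.00118882]), 'joint_efforts': array([ 2.30429760e-03, -5.15379632e+01, -2.70726997e+01,  6.74775965e-02,
        3.48662864e-02, -1.31642319e-04]), 'tcp_pos': array([ 0.2681415 , -0.53595313,  0.19963258]), 'ee_rot': array([-8.92805947e-04,  9.73235745e-01,  2.29807260e-01, -1.02347924e-04]), 'ft_force': array([0.48784858, 0.92351833, 0.22741616]), 'torque': array([ 0.02685883, -0.03200708, -0.03983095]), 'width': 1.0047189909711747}
side {'camera_matrix': array([[472.87769473,   0.        , 320.06807925],
       [  0.        , 472.87769473, 202.38807153],
       [  0.        ,   0.        ,   1.        ]]), 'k1': -0.04719878129309512, 'cam_to_world': array([[-0.86879337, -0.38628165,  0.30981377,  0.15215794],
       [-0.4948117 ,  0.65328523, -0.57304432,  0.79462699],
       [ 0.01895975, -0.65115658, -0.75870655,  1.02579209],
       [ 0.        ,  0.        ,  0.        ,  1.        ]])}
top {'camera_matrix': array([[475.56417261,   0.        , 317.94158354],
       [  0.        , 475.56417261, 203.63294772],
       [  0.        ,   0.        ,   1.        ]]), 'k1': -0.045342479970879465, 'cam_to_world': array([[ 0.0148439 , -0.99295938,  0.11752161,  0.4066519 ],
       [-0.99984863, -0.01580729, -0.0072697 ,  0.09414312],
       [ 0.00907622, -0.11739591, -0.99304372,  1.22273764],
       [ 0.        ,  0.        ,  0.        ,  1.        ]])}
```

View pics/side0.png

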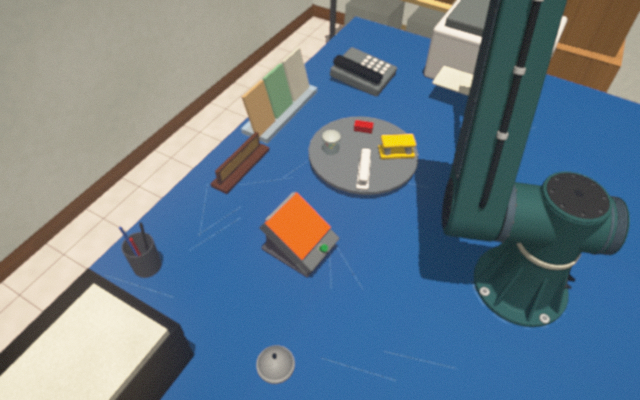

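View pics/top0.png

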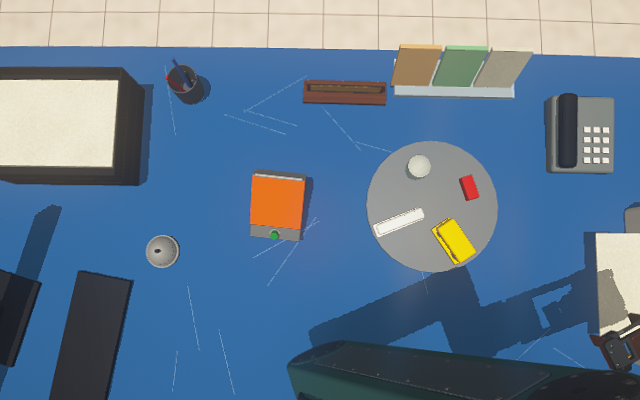

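Both views show the case (side ≈(300,232), top ≈(277,205)), the button (side (324,248), top (274,236)), and the red eraser (side (364,127), top (469,187)), which stands free on the far right of the turntable. Next: measure.

```bash
cat > h.py <<'E'
import cv2,numpy as np
from rig import *
from scipy.spatial.transform import Rotation as R
def ray(n,uv):
    c=camera_info(n);K=c["camera_matrix"];T=c["cam_to_world"]
    p=np.atleast_2d(np.array(uv,float)).reshape(-1,1,2)
    u=cv2.undistortPoints(p,K,np.array([c["k1"],0,0,0.])).reshape(-1,2)
    d=np.c_[u,np.ones(len(u))]@T[:3,:3].T
    return T[:3,3],d/np.linalg.norm(d,axis=1)[:,None]
def plane(n,uv,z):
    o,d=ray(n,uv);return o+d*((z-o[2])/d[:,2])[:,None]
def tri(uvs,uvt):
    (o1,d1),(o2,d2)=ray("side",uvs),ray("top",uvt);out=[]
    for a,b in zip(d1,d2):
        s=np.linalg.lstsq(np.c_[a,-b],o2-o1,rcond=None)[0]
        p,q=o1+s[0]*a,o2+s[1]*b
        out.append(np.r_[(p+q)/2,np.linalg.norm(p-q)])
    return np.array(out)
H={"red":[(0,170,90),(5,255,255)],"green":[(50,120,40),(80,255,255)],"orange":[(6,170,120),(16,255,255)],"yellow":[(22,150,120),(32,255,255)]}
def blob(im,c,box=None):
    m=cv2.inRange(cv2.cvtColor(im,cv2.COLOR_BGR2HSV),*map(np.array,H[c]))
    if box: k=np.zeros_like(m);x0,y0,x1,y1=box;k[y0:y1,x0:x1]=255;m&=k
    cs=cv2.findContours(m,cv2.RETR_EXTERNAL,cv2.CHAIN_APPROX_NONE)[0]
    return max(cs,key=cv2.contourArea)
def cen(c):
    m=cv2.moments(c);return np.array([m["m10"],m["m01"]])/m["m00"]
E
python3 - <<'E'
from h import *
np.set_printoptions(precision=4,suppress=True)
S,T=cv2.imread("pics/side0.png"),cv2.imread("pics/top0.png")
bs={"side":(250,180,350,290),"top":(230,150,330,260)}
g=[cen(blob(i,"green",bs[n])) for n,i in(("side",S),("top",T))];print("button",g,tri(g[0],g[1]))
q={}
for n,i in(("side",S),("top",T)):
    c=blob(i,"orange",bs[n]);h=cv2.convexHull(c)
    a=cv2.approxPolyN(h,4,ensure_convex=True).reshape(-1,2).astype(float);q[n]=a;print(n,a.tolist(),cen(c))
# match by geometry: order by all cyclic shifts, smallest ray gap
b=min((tri(np.roll(q["side"][::o],k,0),q["top"]) for k in range(4) for o in(1,-1)),key=lambda t:t[:,3].sum())
print(b);print([np.linalg.norm(b[k,:3]-b[(k+1)%4,:3]) for k in range(4)])
for n,i,bx in(("side",S,(340,110,390,140)),("top",T,(450,165,490,210))):
    c=blob(i,"red",bx);print(n,cv2.minAreaRect(c),cen(c),plane(n,cen(c),.06))
    print(plane(n,cv2.boxPoints(cv2.minAreaRect(c)),.06))
e=[cen(blob(S,"red",(340,110,390,140))),cen(blob(T,"red",(450,165,490,210)))];print(tri(e[0],e[1]))
E
```

```text
button [array([323.4667, 247.8   ]), array([273.823, 235.107])] [[0.4649 0.1919 0.0626 0.0003]]
side [[330.0, 227.0], [301.0, 259.0], [265.0, 223.0], [296.0, 193.0]] [298.0864 225.708 ]
top [[304.0, 181.0], [300.0, 229.0], [250.0, 224.0], [252.0, 175.0]] [276.6005 202.2341]
[[0.5885 0.1192 0.1263 0.0013]
 [0.481  0.1285 0.0655 0.0005]
 [0.4923 0.2509 0.0675 0.0031]
 [0.6008 0.2409 0.128  0.0005]]
[np.float64(0.12387362235392034), np.float64(0.12287295105828401), np.float64(0.12462754692040745), np.float64(0.12234076755859565)]
side ((363.46209716796875, 124.9551773071289), (17.024324417114258, 7.308002948760986), 4.763641834259033) [363.5173 124.5671] [[ 0.5885 -0.2851  0.06  ]]
[[ 0.6052 -0.2564  0.06  ]
 [ 0.6196 -0.289   0.06  ]
 [ 0.5703 -0.3107  0.06  ]
 [ 0.5567 -0.2778  0.06  ]]
top ((469.85003662109375, 187.04998779296875), (22.76839828491211, 10.435516357421875), 71.56504821777344) [469.7573 187.16  ] [[ 0.5916 -0.2919  0.06  ]]
[[ 0.6146 -0.2711  0.06  ]
 [ 0.6234 -0.2964  0.06  ]
 [ 0.5692 -0.3132  0.06  ]
 [ 0.5605 -0.2881  0.06  ]]
[[ 0.5928 -0.295   0.0511  0.0005]]
```

```bash
cat >> h.py <<'E'
np.set_printoptions(precision=4,suppress=True)
YAW=-.0907
RT=(R.from_euler("z",YAW)*R.from_euler("y",-np.pi/6)).as_matrix()  # tray axes
B=np.array([.464,.192,.0637]); F=B+RT@[.068,0,-.052]                # button_top, tray_floor
tray=lambda x,y,z:F+RT@(np.array([x,y,z])/1e3)                      # mm from tray_floor
xt,yt,zt=RT.T
OR_PRESS=np.c_[yt,xt,-zt]   # tool y = +tray x
OR_PLACE=np.c_[xt,-yt,-zt]  # tool y = -tray y
def go(p0,r0,p1,r1,n):
    "equal rows: turn about a fixed tool axis and straight line; returns rows and end pose of rounded rows"
    r0,r1=R.from_matrix(r0),R.from_matrix(r1);w=(r0.inv()*r1).as_rotvec();out=[];p,r=np.array(p0),r0
    for k in range(n):
        s=r.inv().apply((p1-p)/(n-k))*1e3; w=(r.inv()*r1).as_rotvec()/(n-k)
        s=np.round(s,1);w=np.round(w,4);p=p+r.apply(s)/1e3;r=r*R.from_rotvec(w);out.append([*map(float,s),*map(float,w)])
    for o in out: print(str(o)+",")
    print("end",p,"err",p-p1);return p,r.as_matrix()
def now():
    s=get_state();q=s["ee_rot"];return s["tcp_pos"],R.from_quat([q[1],q[2],q[3],q[0]]).as_matrix(),s
def intray(p): return RT.T@(p-F)*1e3
E
python3 - <<'E'
from h import *
print("floor",F,"hinge",tray(80,0,38),"lidtop",tray(15.5,0,41))
p,r,_=now()
p,r=go(p,r,np.array([.44,-.2,.27]),OR_PRESS,9)
go(p,r,tray(-50,0,95),OR_PRESS,8)
E
```

```text
floor [0.5485 0.1843 0.0527] hinge [0.5986 0.1798 0.1256] lidtop [0.5415 0.185  0.0959]
[33.8, -24.9, -7.8, -0.0532, 0.0294, -0.1103],
[36.5, -20.6, -7.9, -0.0532, 0.0294, -0.1103],
[38.8, -16.0, -7.8, -0.0532, 0.0294, -0.1103],
[40.5, -11.2, -7.4, -0.0532, 0.0294, -0.1103],
[41.6, -6.3, -6.6, -0.0532, 0.0294, -0.1103],
[42.3, -1.3, -5.6, -0.0532, 0.0295, -0.1102],
[42.3, 3.6, -4.3, -0.0532, 0.0294, -0.1103],
[41.7, 8.4, -2.7, -0.0532, 0.0295, -0.1102],
[40.5, 13.1, -0.9, -0.0532, 0.0294, -0.1103],
end [ 0.44 -0.2   0.27] err [ 0. -0.  0.]
[49.1, -11.9, 16.2, -0.0, 0.0, 0.0],
[49.1, -11.9, 16.2, -0.0, 0.0, 0.0],
[49.1, -11.9, 16.2, -0.0, 0.0, 0.0],
[49.1, -11.9, 16.3, -0.0, 0.0, 0.0],
[49.0, -11.9, 16.2, -0.0, 0.0, 0.0],
[49.1, -11.9, 16.3, -0.0, 0.0, 0.0],
[49.0, -11.9, 16.2, -0.0, 0.0, 0.0],
[49.1, -11.9, 16.3, -0.0, 0.0, 0.0],
end [0.4581 0.1925 0.1099] err [ 0.  0. -0.]
```

Emit:
{"name": "drive_tool", "arguments": {"motion": [[[33.8,-24.9,-7.8,-0.0532,0.0294,-0.1103,0.65],[36.5,-20.6,-7.9,-0.0532,0.0294,-0.1103,0.65],[38.8,-16,-7.8,-0.0532,0.0294,-0.1103,0.65],[40.5,-11.2,-7.4,-0.0532,0.0294,-0.1103,0.65],[41.6,-6.3,-6.6,-0.0532,0.0294,-0.1103,0.65],[42.3,-1.3,-5.6,-0.0532,0.0295,-0.1102,0.65],[42.3,3.6,-4.3,-0.0532,0.0294,-0.1103,0.65],[41.7,8.4,-2.7,-0.0532,0.0295,-0.1102,0.65],[40.5,13.1,-0.9,-0.0532,0.0294,-0.1103,0.65]]]}}

```text
time_s: 1.23
tcp_pos: [0.4403, -0.1989, 0.2704]
ee_rot: [0.192, 0.712, 0.653, 0.175]
ft_force: [-0.8, -0.3, 0.1]
width: 0.352
```

Emit:
{"name": "drive_tool", "arguments": {"motion": [[[49,-12,16,0,0,0,0.65],[49,-12,16,0,0,0,0.65],[49,-12,16,0,0,0,0.65],[49,-12,16,0,0,0,0.65],[49,-12,16,0,0,0,0.65],[49,-12,16,0,0,0,0.65],[49,-12,16,0,0,0,0.65],[49,-12,16,0,0,0,0.65],[0,0,0,0,0,0,0.65]]]}}

```text
time_s: 2.35
tcp_pos: [0.4526, 0.1168, 0.135]
ee_rot: [0.189, 0.716, 0.652, 0.164]
ft_force: [0.9, 0.4, -0.3]
width: 0.354
```

```bash
python3 - <<'E'
from h import *
p,r,s=now();print(p,intray(p),s["width"],s["q"],s["ft_force"],"rot err",R.from_matrix(r.T@OR_PRESS).as_rotvec())
S,T=capture("side"),capture("top")
cv2.imwrite("pics/m1.png",np.vstack([cv2.resize(S[110:310,220:420],(600,600))[:300*2],])[:, :])
cv2.imwrite("pics/m1t.png",cv2.resize(T[130:290,200:360],(600,600)))
E
```

```text
[0.4526 0.1168 0.135 ] [-36.255  -75.9413 116.0552] 0.3543593752298151 [ 0.2602  0.0978  2.2618 -0.5446  0.3541  0.827 ] [ 0.8966  0.3585 -0.2973] rot err [-0.0174  0.0138  0.0004]
```

View pics/m1.png

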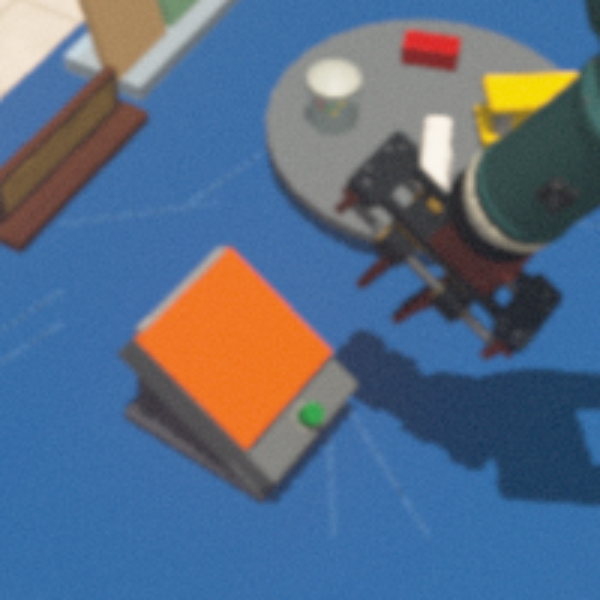

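The view shows the gripper stopped short, right of the case at (470,260); case undisturbed. Continue to the pose above the button.

```bash
python3 - <<'E'
from h import *
p,r,s=now()
go(p,r,tray(-50,0,95),OR_PRESS,4)
E
```

```text
[19.6, -3.5, 5.2, -0.0042, 0.0038, -0.0005],
[19.5, -3.5, 5.2, -0.0042, 0.0038, -0.0006],
[19.5, -3.6, 5.3, -0.0043, 0.0038, -0.0005],
[19.5, -3.5, 5.3, -0.0042, 0.0039, -0.0006],
end [0.4581 0.1925 0.1099] err [ 0.  0. -0.]
```

Emit:
{"name": "drive_tool", "arguments": {"motion": [[[20,-3.5,5,-0.0042,0.0038,0,0.65],[20,-3.5,5,-0.0042,0.0038,0,0.65],[19,-3.5,5,-0.0042,0.0038,0,0.65],[19,-3.5,5,-0.0042,0.0038,0,0.65],[0,0,0,0,0,0,0.65]]]}}

```text
time_s: 3.08
tcp_pos: [0.459, 0.192, 0.1115]
ee_rot: [0.191, 0.715, 0.65, 0.175]
ft_force: [0.3, 0.8, 0.3]
width: 0.351
```

```bash
python3 - <<'E'
from h import *
p,r,s=now();print(p,intray(p),s["q"],s["ft_force"],"rot err",R.from_matrix(r.T@OR_PRESS).as_rotvec())
E
```

```text
[0.459  0.192  0.1115] [-48.4032  -0.4983  95.9298] [ 0.4765  0.2141  2.2223 -0.8449  0.3689  1.3183] [0.2842 0.8357 0.3318] rot err [ 0.0013  0.0005 -0.0042]
```

Emit:
{"name": "drive_tool", "arguments": {"motion": [[[0.5,0,12,0,0,0,0.65],[0,-0.5,12,0,0,0,0.65],[0,0,12,0,0,0,0.65],[0,0,0,0,0,0,0.65]]]}}

```text
time_s: 3.58
tcp_pos: [0.4782, 0.191, 0.0854]
ee_rot: [0.188, 0.716, 0.65, 0.172]
ft_force: [0.3, 0.3, 0.8]
width: 0.351
```

```bash
python3 - <<'E'
from h import *
p,r,s=now();print(p,intray(p),s["q"],s["ft_force"],"rot err",R.from_matrix(r.T@OR_PRESS).as_rotvec())
S,T=capture("side"),capture("top")
cv2.imwrite("pics/m2.png",np.hstack([cv2.resize(S[180:290,250:350],(400,440),interpolation=2),cv2.resize(T[150:260,230:330],(400,440),interpolation=2)]))
E
```

```text
[0.4782 0.191  0.0854] [-44.8706   0.3054  63.6525] [ 0.4438  0.2912  2.2141 -0.9609  0.3126  1.419 ] [0.3026 0.3103 0.8055] rot err [-0.008   0.0011 -0.0058]
```

View pics/m2.png

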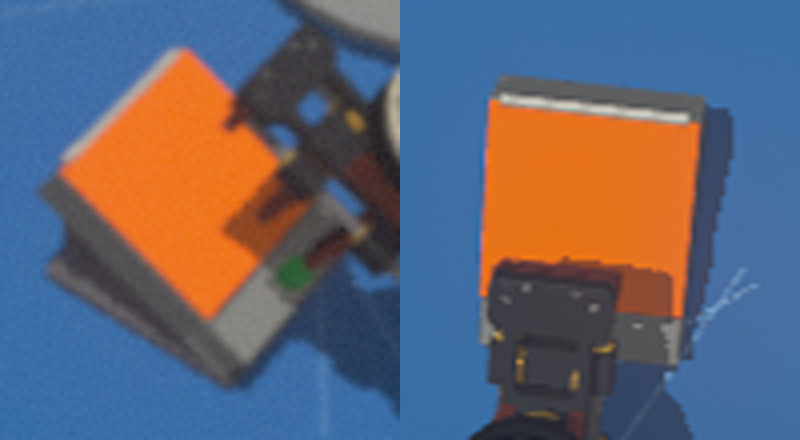

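The view shows the lower finger beside/above the button (left panel ≈(320,250) vs. button (295,270)), slid up-slope because joint 4 sits at its limit (-0.96). I'll identify the kinematics to choose a reachable orientation.

```bash
cat > kin.py <<'E'
from h import *
from scipy.optimize import least_squares
Q=[[-1.22213,.35949,1.5114,0,1.2725,-.1151],[.2602,.0978,2.2618,-.5446,.3541,.827],[.4765,.2141,2.2223,-.8449,.3689,1.3183],[.4438,.2912,2.2141,-.9609,.3126,1.419]]
P=[[.26814,-.53595,.19963],[.4526,.1168,.135],[.459,.192,.1115],[.4782,.191,.0854]]
O=[[-.0009,.97324,.22981,0],[.189,.716,.652,.164],[.191,.715,.65,.175],[.188,.716,.65,.172]]
def fk(q,k):
    a,h,L1,L2,e,L3=k
    A=R.from_euler("z",q[0]);sh=R.from_euler("y",q[1]);fo=R.from_euler("y",q[1]+q[2])
    W=A*fo*R.from_euler("z",q[3])*R.from_euler("y",q[4])*R.from_euler("z",q[5]+np.pi/2)
    p=A.apply([a,0,h]+sh.apply([0,0,L1])+fo.apply([e,0,L2]))+W.apply([0,0,L3]);return p,W
def f(k): return np.concatenate([fk(q,k)[0]-p for q,p in zip(Q,P)]+[[1e-3*(k[4])]])
sol=least_squares(f,[0,.4,.4,.4,0,.25]);K=sol.x
LO=np.array([-2.97,-1.01,.21,-.96,.2,-2.98]);HI=np.array([2.97,2.36,2.38,4.11,2.71,2.98])
def ik(p,r,q0=Q[3]):
    def g(q):
        pp,W=fk(q,K);return np.r_[(pp-p)*10,(R.from_matrix(r).inv()*W).as_rotvec()]
    s=least_squares(g,np.clip(q0,LO+1e-3,HI-1e-3),bounds=(LO,HI));return s.x,np.abs(s.fun).max()
E
python3 - <<'E'
from kin import *
print(K,np.abs(sol.fun).max()*1e3,"mm")
for q,o in zip(Q,O):
    W=fk(q,K)[1];print((R.from_quat([o[1],o[2],o[3],o[0]]).inv()*W).as_rotvec())
def tilt(M,dy,dx): # dy deg more upright (about tray y), dx deg sideways about tray x
    return RT@R.from_euler("yx",[dy,dx],degrees=True).as_matrix()@RT.T@M
for dy in(0,5,8,10):
  for dx in(-10,-5,0,5,10):
    q,e=ik(tray(-50,0,46),tilt(OR_PRESS,dy,dx));print("press",dy,dx,q,e)
for pos in((5,0,3),(5,0,60),(5,0,130),(15,0,3)):
    for dy in(0,):
        q,e=ik(tray(*pos),tilt(OR_PLACE,dy,0));print("place",pos,dy,q,e)
for th in(.3,.6,.9,1.2,1.5,1.66):
    q,e=ik(tray(80-114*np.cos(th)-15,0,38+114*np.sin(th)),OR_PRESS);print("open",th,q,e)
E
```

```text
[ 0.184  -0.0015  0.4364  0.2726  0.0082  0.1178] 64.77031664670046 mm
[ 0.     -0.0002 -0.    ]
[-0.0006 -0.0009  0.0003]
[-0.001  -0.0003 -0.0002]
[-0.0003 -0.0001  0.0003]
press 0 -10 [ 0.4597  0.3686  2.1881 -0.96    0.467   1.4494] 0.07158585697338872
press 0 -5 [ 0.4427  0.3571  2.2067 -0.96    0.368   1.4304] 0.06624693324326797
press 0 0 [ 0.4247  0.3483  2.2254 -0.96    0.2672  1.4113] 0.060247537952078066
press 0 5 [ 0.4129  0.3433  2.2372 -0.96    0.2     1.3979] 0.05480389413176446
press 0 10 [ 0.4143  0.341   2.2356 -0.96    0.2     1.3963] 0.10941747650860296
press 5 -10 [ 0.4585  0.3728  2.1869 -0.9318  0.4709  1.4243] 7.071815924519775e-09
press 5 -5 [ 0.4412  0.3612  2.2031 -0.906   0.3749  1.3791] 1.9050384325591807e-09
press 5 0 [ 0.4228  0.3522  2.2191 -0.8579  0.278   1.3111] 7.753242492469782e-13
press 5 5 [ 0.4057  0.3461  2.2288 -0.7238  0.2     1.1578] 0.011694189020950409
press 5 10 [ 0.3879  0.3411  2.2128 -0.2661  0.2     0.68  ] 0.058393762950799843
press 8 -10 [ 0.4523  0.374   2.1672 -0.7952  0.4914  1.2911] 3.200911757872404e-13
press 8 -5 [ 0.4352  0.
[... 871 characters left out ...]
.667 ] 1.587351344117804e-12
place (5, 0, 130) 0 [ 0.4265  0.154   2.0137 -0.4825  0.5619  2.4457] 1.759703494030873e-14
place (15, 0, 3) 0 [ 0.3598  0.4653  2.0377 -0.9526  0.2704  2.9025] 1.924749764691674e-08
open 0.3 [ 0.4403  0.278   2.2208 -0.96    0.3124  1.4076] 0.0027084568308750837
open 0.6 [ 0.4434  0.1988  2.152  -0.6827  0.4153  1.1131] 1.1934897514720433e-13
open 0.9 [ 0.435   0.1516  2.0525 -0.5162  0.5334  0.9202] 2.564615186884111e-14
open 1.2 [ 0.4171  0.1405  1.9357 -0.4188  0.6408  0.7919] 1.1284306822290091e-11
open 1.5 [ 0.3928  0.1618  1.813  -0.3575  0.7266  0.6991] 3.441691376337985e-14
open 1.66 [ 0.3785  0.1837  1.7485 -0.3336  0.7621  0.6594] 2.964295475749168e-13
```

```bash
sed -i 's/^sol=.*/sol=min((least_squares(f,x0) for x0 in ([0,.4,.4,.4,0,.25],[.05,.4,.45,.4,0,.2],[0,.3,.4,.4,.1,.2],[0,.5,.5,.5,-.1,.2])),key=lambda s:s.cost);K=sol.x/' kin.py
python3 - <<'E'
from kin import *
print(K,f(K)*1e3)
E
```

```text
[ 0.184  -0.0015  0.4364  0.2726  0.0082  0.1178] [-64.7703 -23.499    1.1908   3.0621 -17.3776  -4.3627  -2.9296   7.671
  -1.3753  -0.772    3.1144   4.5472   0.0082]
```

```bash
sed -i 's/a,h,L1,L2,e,L3=k/a,h,L1,L2,e,L3,d=k/; s/A.apply(\[a,0,h\]/A.apply([a,d,h]/; s/,\.25\],\[/,.25,.07],[/; s/0,\.2\],\[0,\.3/0,.2,.07],[0,.3/; s/,\.1,\.2\]/,.1,.2,.07]/; s/-\.1,\.2\]/-.1,.2,.07]/' kin.py
cat > t.py <<'E'
from kin import *
print(K,f(K)*1e3)
def tilt(M,dy,dx): # dy deg more upright (about tray y), dx deg sideways about tray x
    return RT@R.from_euler("yx",[dy,dx],degrees=True).as_matrix()@RT.T@M
for dy in(0,3,5,8,10):
  for dx in(-10,-5,0,5,10):
    q,e=ik(tray(-50,0,46),tilt(OR_PRESS,dy,dx));print("press",dy,dx,q,round(e,4), "toolz",tilt(OR_PRESS,dy,dx)[:,2])
for pos in((5,0,3),(5,0,60),(5,0,130),(15,0,3)):
    q,e=ik(tray(*pos),OR_PLACE);print("place",pos,q,e)
    q,e=ik(tray(*pos),OR_PLACE@np.diag([-1,-1,1]),[.4,.3,2.1,-.8,.3,-.3]);print("place flipped",q,e)
for th in(.3,.6,.9,1.2,1.5,1.66):
    q,e=ik(tray(80-114*np.cos(th)-15,0,38+114*np.sin(th)),OR_PRESS);print("open",th,q,e)
E
python3 t.py
```

```text
[0.     0.2663 0.6112 0.4335 0.1121 0.4035 0.0689] [-0.0041 -0.0023 -0.0138  0.0307 -0.0032  0.061  -0.0353 -0.0164 -0.0034
  0.0023  0.0167 -0.0438  0.1121]
press 0 -10 [ 0.5817  0.3933  2.1104 -0.96    0.5577  1.535 ] 0.0202 toolz [ 0.4747 -0.2175 -0.8529]
press 0 -5 [ 0.5077  0.3577  2.158  -0.96    0.4278  1.473 ] 0.0292 toolz [ 0.4882 -0.1319 -0.8627]
press 0 0 [ 0.4232  0.331   2.2068 -0.96    0.287   1.4021] 0.0322 toolz [ 0.4979 -0.0453 -0.866 ]
press 0 5 [ 0.37    0.3201  2.2357 -0.96    0.2     1.3565] 0.0343 toolz [ 0.5039  0.0417 -0.8627]
press 0 10 [ 0.2528  0.2961  2.2105 -0.064   0.2     0.3595] 0.106 toolz [ 0.5061  0.1283 -0.8529]
press 3 -10 [ 0.562   0.3866  2.0915 -0.8711  0.5639  1.4317] 0.0 toolz [ 0.4289 -0.2131 -0.8779]
press 3 -5 [ 0.4936  0.3535  2.1439 -0.8729  0.4337  1.3752] 0.0 toolz [ 0.4423 -0.1276 -0.8877]
press 3 0 [ 0.4135  0.328   2.1927 -0.8439  0.2979  1.2783] 0.0 toolz [ 0.4521 -0.0411 -0.891 ]
press 3 5 [ 0.3345  0.3113  2.2189 -0.6329  0.2     0.9994] 0.0161 toolz [ 0.4581  0.0457 -0.8877]
press 3 10 [0.2105 0.2955 2.2166 0.2052 0.2    0.055 ]
[... 1981 characters left out ...]
4  0.5051 -0.624 ] 4.436629882920151e-12
place (15, 0, 3) [ 0.3431  0.4039  2.105  -0.96    0.259   2.8964] 0.000717937753246472
place flipped [ 0.3431  0.4039  2.105  -0.96    0.259  -0.2452] 0.000717910434333495
open 0.3 [ 0.451   0.272   2.2183 -0.95    0.3225  1.4051] 5.936725394617426e-08
open 0.6 [ 0.4548  0.1911  2.1841 -0.7253  0.4018  1.1684] 6.634415239403778e-13
open 0.9 [ 0.4432  0.1302  2.1322 -0.5752  0.4868  0.9935] 9.43689570931383e-15
open 1.2 [ 0.4188  0.096   2.0694 -0.4762  0.561   0.8623] 1.688111983533247e-09
open 1.5 [ 0.3862  0.0893  2.0025 -0.4087  0.6157  0.7606] 3.5568770151428453e-12
open 1.66 [ 0.3675  0.0959  1.9671 -0.3815  0.636   0.7158] 1.115774139748282e-14
```

Kinematics now fit to 0.06 mm. A tool 5° more upright than the tray normal is comfortably reachable and even parallels the fully open lid. I'll use that for pressing and easing.

```bash
cat >> kin.py <<'E'
def tilt(M,dy,dx=0): return RT@R.from_euler("yx",[dy,dx],degrees=True).as_matrix()@RT.T@M
E
python3 - <<'E'
from kin import *
p,r,s=now();O5=tilt(OR_PRESS,5)
p,r=go(p,r,tray(-50,0,60),O5,3)
p,r=go(p,r,tray(-50,0,54),O5,2)
p,r=go(p,r,tray(-50,0,45.5),O5,5)
E
```

```text
[-0.2, -1.5, 1.4, 0.0264, 0.0001, -0.0018],
[-0.2, -1.5, 1.4, 0.0265, 0.0002, -0.0018],
[-0.2, -1.5, 1.4, 0.0264, 0.0001, -0.0017],
end [0.4755 0.191  0.0796] err [-0.  0.  0.]
[-0.0, 0.3, 3.0, 0.0, 0.0, -0.0],
[-0.0, 0.3, 3.0, 0.0, 0.0, -0.0],
end [0.4786 0.1907 0.0745] err [0. 0. 0.]
[-0.0, 0.1, 1.7, 0.0, 0.0, -0.0],
[-0.0, 0.2, 1.7, 0.0, 0.0, -0.0],
[-0.0, 0.1, 1.7, 0.0, 0.0, -0.0],
[-0.0, 0.2, 1.7, 0.0, 0.0, -0.0],
[-0.0, 0.1, 1.7, 0.0, 0.0, -0.0],
end [0.4828 0.1903 0.067 ] err [ 0.  0. -0.]
```

Emit:
{"name": "drive_tool", "arguments": {"motion": [[[-0.2,-1.5,1.4,0.0264,0,-0.0018,0.65],[-0.2,-1.5,1.4,0.0264,0,-0.0018,0.65],[-0.2,-1.5,1.4,0.0264,0,-0.0018,0.65],[0,0.3,3,0,0,0,0.65],[0,0.3,3,0,0,0,0.65],[0,0,0,0,0,0,0.65]]]}}

```text
time_s: 4.42
tcp_pos: [0.478, 0.1912, 0.0738]
ee_rot: [0.16, 0.721, 0.659, 0.146]
ft_force: [-0.3, 0.1, 0.3]
width: 0.35
```

Emit:
{"name": "drive_tool", "arguments": {"motion": [[[0,0.1,1.7,0,0,0,0.65],[0,0.2,1.7,0,0,0,0.65],[0,0,0,0,0,0,0.65]]]}}

```text
time_s: 4.8
tcp_pos: [0.48, 0.1912, 0.071]
ee_rot: [0.16, 0.721, 0.659, 0.146]
ft_force: [-0.3, 0.8, 0.7]
width: 0.355
```

Emit:
{"name": "drive_tool", "arguments": {"motion": [[[0,0.1,1.7,0,0,0,0.65],[0,0,0,0,0,0,0.65]]]}}

```text
time_s: 5.05
tcp_pos: [0.4809, 0.1911, 0.0696]
ee_rot: [0.16, 0.721, 0.659, 0.146]
ft_force: [0.3, -0.1, 0.6]
width: 0.35
```

Emit:
{"name": "drive_tool", "arguments": {"motion": [[[0,0.2,1.7,0,0,0,0.65],[0,0,0,0,0,0,0.65]]]}}

```text
time_s: 5.3
tcp_pos: [0.4818, 0.1911, 0.0682]
ee_rot: [0.16, 0.721, 0.659, 0.146]
ft_force: [0.6, 0.2, 0.3]
width: 0.352
```

```bash
python3 - <<'E'
from h import *
p,r,s=now();print(p,intray(p),s["q"],s["ft_force"],"rot err",R.from_matrix(r.T@OR_PRESS).as_rotvec())
S=capture("side")
cv2.imwrite("pics/m3.png",cv2.resize(S[180:290,250:350],(600,600),interpolation=2))
E
```

```text
[0.4818 0.1911 0.0682] [-50.3198   0.6784  46.9502] [ 0.3993  0.3214  2.1662 -0.661   0.3297  1.0839] [0.648  0.1735 0.3483] rot err [-0.0874 -0.0001  0.0008]
```

View pics/m3.png

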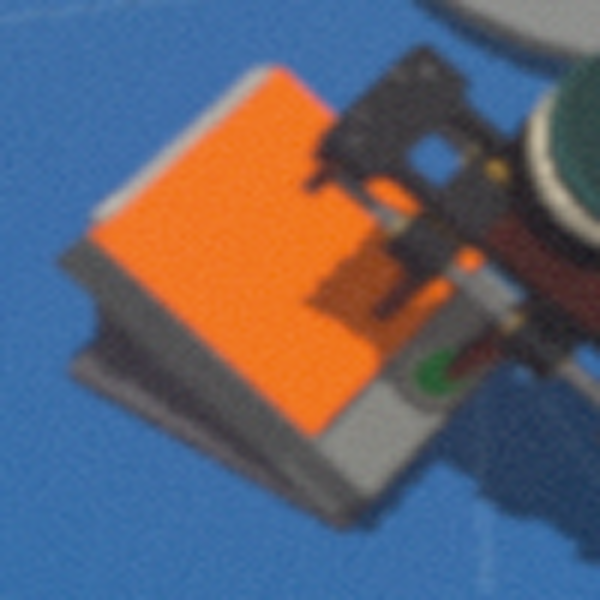

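```bash
cat >> h.py <<'E'
def proj(n,X):
    c=camera_info(n);T=np.linalg.inv(c["cam_to_world"]);
    return cv2.projectPoints(np.atleast_2d(X).astype(float),cv2.Rodrigues(T[:3,:3])[0],T[:3,3],c["camera_matrix"],np.array([c["k1"],0,0,0.]))[0].reshape(-1,2)
E
python3 - <<'E'
from h import *
p,r,s=now()
X=[p,p+r@[0,-.0155,0],p+r@[0,-.029,0],p+r@[0,.0155,0],p+r@[0,.029,0],B,p+r@[0,-.022,-.03],p+r@[0,.022,-.03]]
k=np.array([600/100,600/110])
print((proj("side",X)-[250,180])*k)
S=cv2.imread("pics/m3.png");print(cen(blob(S,"green")))
E
```

```text
[[406.1373 345.8163]
 [433.6863 368.8498]
 [457.6801 388.9076]
 [378.5889 322.7794]
 [354.5967 302.7132]
 [442.2362 369.2395]
 [472.7239 357.0386]
 [392.8015 290.2123]]
[432.4446 373.9704]
```

The view shows the lower finger tip near (455,360) partly covering the button (432,374), with the upper finger over the lid at (380,315); no press force yet. Continue down in small steps watching the force.

Emit:
{"name": "drive_tool", "arguments": {"motion": [[[0,0.1,1.5,0,0,0,0.65],[0,0,0,0,0,0,0.65]]]}}

```text
time_s: 5.6
tcp_pos: [0.4825, 0.191, 0.0669]
ee_rot: [0.16, 0.721, 0.659, 0.146]
ft_force: [-0.2, -0.2, -0.4]
width: 0.347
```

Emit:
{"name": "drive_tool", "arguments": {"motion": [[[0,0.1,1,0,0,0,0.65],[0,0,0,0,0,0,0.65]]]}}

```text
time_s: 5.85
tcp_pos: [0.483, 0.191, 0.066]
ee_rot: [0.16, 0.721, 0.659, 0.146]
ft_force: [-0.5, 0.2, -0.3]
width: 0.35
```

```bash
python3 - <<'E'
from h import *
p,r,s=now();print(p,intray(p),s["q"],s["ft_force"],s["torque"])
S,T=capture("side"),capture("top")
cv2.imwrite("pics/m4.png",np.hstack([cv2.resize(S[215:265,290:340],(400,400),interpolation=2),cv2.resize(T[200:250,250:300],(400,400),interpolation=2)]))
E
```

```text
[0.483 0.191 0.066] [-50.3512   0.6792  44.4722] [ 0.3978  0.3272  2.1663 -0.6707  0.3245  1.0929] [-0.4873  0.1608 -0.3124] [-0.0212  0.1591 -0.0124]
```

View pics/m4.png

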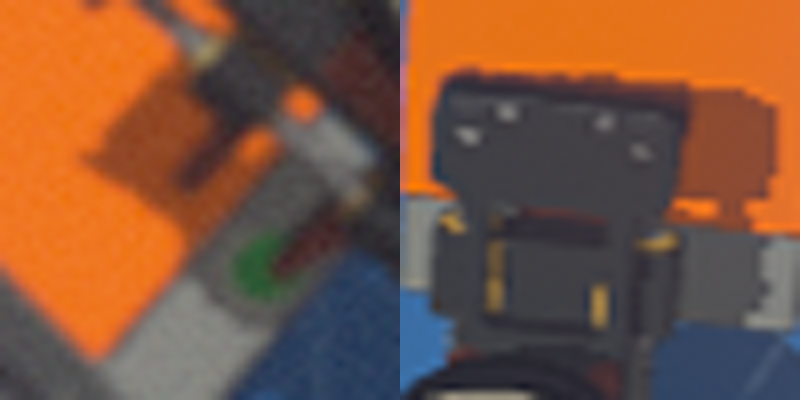

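```bash
python3 - <<'E'
from h import *
p,r,s=now()
for x in(-10,0,10):
  for y in(-29,-22,-15.5,15.5,22,29):
    print(x,y,((proj("side",p+r@(np.array([x,y,0])/1e3))-[290,215])*8)[0],((proj("top",p+r@(np.array([x,y,0])/1e3))-[250,200])*8)[0])
print("B",(proj("side",[B,F+RT@[-.068,0.01,.047],F+RT@[-.068,-.01,.047],F+RT@[-.048,0,.041],F+RT@[-.048,.062,.041],F+RT@[-.048,-.062,.041]])-[290,215])*8)
E
```

```text
-10 -29 [304.9409 270.9317] [220.5226 312.3892]
-10 -22 [288.4581 255.774 ] [222.1565 291.3274]
-10 -15.5 [273.1523 241.6977] [223.6802 271.6969]
-10 15.5 [200.1551 174.5517] [231.0329 177.0967]
-10 22 [184.8499 160.4708] [232.5928 157.0547]
-10 29 [168.3681 145.3063] [234.2799 135.3904]
0 -29 [286.8871 292.4295] [188.1246 308.941 ]
0 -22 [270.3289 277.2028] [189.6962 287.8746]
0 -15.5 [254.9532 263.0624] [191.1618 268.2396]
0 15.5 [181.6229 195.6097] [198.2359 173.6188]
0 22 [166.248  181.4643] [199.7371 153.5725]
0 29 [149.6912 166.2303] [201.3607 131.9035]
10 -29 [268.6676 314.1223] [155.7352 305.4917]
10 -22 [252.0334 298.8261] [157.2444 284.4206]
10 -15.5 [236.5871 284.6211] [158.652  264.7815]
10 15.5 [162.9211 216.8592] [165.4478 170.1406]
10 22 [147.476  202.6488] [166.8902 150.09  ]
10 29 [130.8436 187.3446] [168.4504 128.4165]
B [[269.6482 261.5513]
 [244.3293 287.3198]
 [280.8757 244.3854]
 [209.4723 225.7061]
 [ 91.7159 361.0354]
 [320.7747  97.737 ]]
```

```bash
python3 - <<'E'
from h import *
p,r,s=now()
S,T=capture("side"),capture("top")
a,b=[cv2.resize(i[y0:y0+80,x0:x0+80],(400,400),interpolation=2) for i,x0,y0 in((S,285,180),(T,230,190))]
for im,n,o in((a,"side",[285,180]),(b,"top",[230,190])):
    for y in(-15.5,-29,15.5,29):
        q=[((proj(n,p+r@(np.array([x,y,z])/1e3))[0]-o)*5).astype(int) for x,z in((-10,0),(10,0),(10,-60),(-10,-60))]
        cv2.polylines(im,[np.array(q)],True,(255,255,0) if abs(y)<20 else (255,0,255),1)
    ring=[tray(-68+10*np.cos(t),10*np.sin(t),52) for t in np.linspace(0,6.28,20)]
    cv2.polylines(im,[((proj(n,ring)-o)*5).astype(int)],True,(255,255,255),1)
cv2.imwrite("pics/m5.png",np.hstack([a,b]))
E
```

```text
(no output)
```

View pics/m5.png

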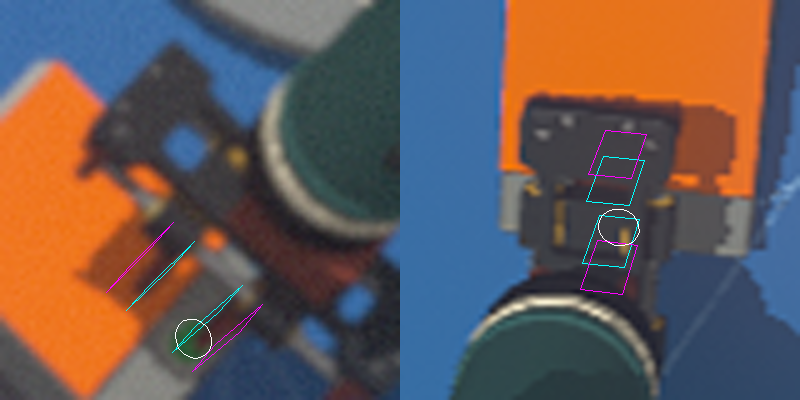

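The overlay shows the real fingertips ~10 mm higher than the "shut tip" TCP (side panel tips at (140,290)/(200,344) vs. drawn (128,310)/(182,362)): the open fingers retract on an arc. Keep descending, guarded by force.

Emit:
{"name": "drive_tool", "arguments": {"motion": [[[0,0.1,1.5,0,0,0,0.65],[0,0.1,1.5,0,0,0,0.65],[0,0,0,0,0,0,0.65]]]}}

```text
time_s: 6.42
tcp_pos: [0.4844, 0.1908, 0.0633]
ee_rot: [0.16, 0.721, 0.659, 0.146]
ft_force: [0.5, -0.2, 0.8]
width: 0.353
```

Emit:
{"name": "drive_tool", "arguments": {"motion": [[[0,0.1,1.5,0,0,0,0.65],[0,0,0,0,0,0,0.65]]]}}

```text
time_s: 6.68
tcp_pos: [0.4852, 0.1907, 0.062]
ee_rot: [0.16, 0.721, 0.659, 0.146]
ft_force: [-0.4, 0.5, 0.4]
width: 0.353
```

Emit:
{"name": "drive_tool", "arguments": {"motion": [[[0,0.1,1.5,0,0,0,0.65],[0,0,0,0,0,0,0.65]]]}}

```text
time_s: 6.92
tcp_pos: [0.4859, 0.1906, 0.0607]
ee_rot: [0.16, 0.721, 0.659, 0.146]
ft_force: [-0.2, 0.0, 0.3]
width: 0.351
```

Emit:
{"name": "drive_tool", "arguments": {"motion": [[[0,0.1,1.5,0,0,0,0.65],[0,0,0,0,0,0,0.65]]]}}

```text
time_s: 7.18
tcp_pos: [0.4866, 0.1906, 0.0594]
ee_rot: [0.16, 0.721, 0.659, 0.146]
ft_force: [-0.5, 0.2, 0.3]
width: 0.351
```

Emit:
{"name": "drive_tool", "arguments": {"motion": [[[0,0.1,1.5,0,0,0,0.65],[0,0,0,0,0,0,0.65]]]}}

```text
time_s: 7.42
tcp_pos: [0.4874, 0.1906, 0.0582]
ee_rot: [0.16, 0.721, 0.659, 0.146]
ft_force: [-0.9, 0.0, 1.7]
width: 0.349
```

Emit:
{"name": "drive_tool", "arguments": {"motion": [[[0,0.1,1.5,0,0,0,0.65],[0,0,0,0,0,0,0.65]]]}}

```text
time_s: 7.68
tcp_pos: [0.4881, 0.1905, 0.0569]
ee_rot: [0.16, 0.721, 0.659, 0.146]
ft_force: [-1.2, -0.8, 2.2]
width: 0.347
```

Emit:
{"name": "drive_tool", "arguments": {"motion": [[[0,0.1,1.5,0,0,0,0.65],[0,0,0,0,0,0,0.65]]]}}

```text
time_s: 7.92
tcp_pos: [0.4889, 0.1904, 0.0555]
ee_rot: [0.16, 0.721, 0.659, 0.146]
ft_force: [-0.9, 0.3, 1.4]
width: 0.353
```

```bash
python3 - <<'E'
from h import *
p,r,s=now();print(p,intray(p),s["ft_force"]@RT,s["torque"])
S=capture("side")
cv2.imwrite("pics/m6.png",cv2.resize(S[180:270,255:345],(600,600),interpolation=2))
E
```

```text
[0.4889 0.1904 0.0555] [-50.5091   0.696   32.3878] [-0.1214  0.2536  1.6516] [-0.1056  0.091  -0.0042]
```

View pics/m6.png

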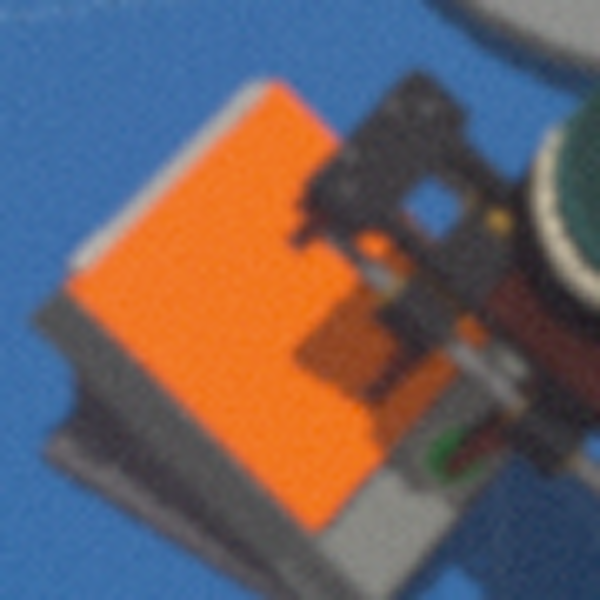

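The finger now rests on the button (tip at (470,455), green partly hidden), lid still shut. Keep pressing.

Emit:
{"name": "drive_tool", "arguments": {"motion": [[[0,0.1,1,0,0,0,0.65],[0,0,0,0,0,0,0.65]]]}}

```text
time_s: 8.22
tcp_pos: [0.4893, 0.1904, 0.0547]
ee_rot: [0.16, 0.721, 0.659, 0.146]
ft_force: [-1.1, -0.0, 3.9]
width: 0.349
```

Emit:
{"name": "drive_tool", "arguments": {"motion": [[[0,0.1,1,0,0,0,0.65],[0,0,0,0,0,0,0.65]]]}}

```text
time_s: 8.48
tcp_pos: [0.4898, 0.1903, 0.0538]
ee_rot: [0.16, 0.721, 0.659, 0.146]
ft_force: [-1.9, -0.3, 4.3]
width: 0.348
```

```bash
cat > lid.py <<'E'
from h import *
S=capture("side");p,r,s=now();print("tcp",intray(p),"F tray",s["ft_force"]@RT)
bx=(250,150,350,290);c=blob(S,"orange",bx);print("area",cv2.contourArea(c),"cen",cen(c))
a=cv2.approxPolyN(cv2.convexHull(c),4,ensure_convex=True).reshape(-1,2);print(a.tolist())
# left front corner (lowest orange pixel): intersect ray with plane y=+62 of tray -> lid angle
o,d=ray("side",c.reshape(-1,2)[c.reshape(-1,2)[:,1].argmax()].astype(float))
oo=RT.T@(o-F)*1e3;dd=RT.T@d[0];q=oo+dd*(62-oo[1])/dd[1];v=q-[80,62,38]
print("corner",q,"r",np.hypot(v[0],v[2]),"theta",np.arctan2(v[2],-v[0])-np.arctan2(3,128))
E
python3 lid.py
```

```text
tcp [-50.5618   0.6941  30.537 ] F tray [ 1.1229 -0.0793  4.9845]
area 1562.5 cen [293.1975 226.9645]
[[321, 236], [303, 260], [265, 223], [299, 190]]
corner [-42.8441  62.      47.3738] r 123.20121095409296 theta 0.05272591142647238
```

Force 5 N and the lid's front edge moved ~4 mm out: unlatched and held by the upper finger. Now the easing arc, in pieces.

```bash
cat > arc.py <<'E'
from kin import *
import sys
t0,t1,n=map(float,sys.argv[1:4]);n=int(n);rr=113.5
O5=tilt(OR_PRESS,5);p,r,s=now();c=intray(p)
print("tcp",c,"F",s["ft_force"]@RT)
def tcp(t): return tray(80-rr*np.cos(t)+3*np.sin(t)-16.7,.7,38+rr*np.sin(t)+3*np.cos(t)-13.1)
for t in np.linspace(t0,t1,n+1)[1:]:
    w=tcp(t);s=np.round(O5.T@(w-p)*1e3,1);p=p+O5@s/1e3;print(round(t,2),s)
q,e=ik(p,O5,s0["q"] if 0 else now()[2]["q"]);print("q",q,e)
E
python3 arc.py 0.03 0.53 10
```

```text
tcp [-50.5618   0.6941  30.537 ] F [ 1.1229 -0.0793  4.9845]
0.08 [ 0.   0.4 -6.5]
0.13 [ 0.   0.3 -5.7]
0.18 [ 0.   0.5 -5.6]
0.23 [ 0.   0.8 -5.6]
0.28 [ 0.   1.1 -5.6]
0.33 [ 0.   1.4 -5.5]
0.38 [ 0.   1.6 -5.4]
0.43 [ 0.   1.9 -5.4]
0.48 [ 0.   2.2 -5.2]
0.53 [ 0.   2.4 -5.1]
q [ 0.4048  0.228   2.1306 -0.491   0.4402  0.906 ] 3.8788416922841407e-13
```

Emit:
{"name": "drive_tool", "arguments": {"motion": [[[0,0.4,-3,0,0,0,0.65],[0,0,-3.5,0,0,0,0.65],[0,0.3,-5.7,0,0,0,0.65],[0,0.5,-5.6,0,0,0,0.65]]]}}

```text
time_s: 9.02
tcp_pos: [0.4832, 0.1909, 0.0708]
ee_rot: [0.16, 0.721, 0.659, 0.146]
ft_force: [0.3, 0.1, -0.3]
width: 0.352
```

```bash
python3 lid.py; python3 arc.py 0.18 0.58 8
```

```text
tcp [-47.4632   0.8237  48.9864] F tray [1.0045 0.1214 0.1874]
area 1698.5 cen [294.5718 226.6864]
[[325, 232], [303, 260], [265, 222], [298, 191]]
corner [-44.1539  62.      51.1554] r 124.84891084696592 theta 0.08213351557747717
tcp [-47.4632   0.8237  48.9864] F [1.0045 0.1214 0.1874]
0.23 [-0.1  0.5 -4.8]
0.28 [-0.   1.1 -5.5]
0.33 [-0.   1.4 -5.6]
0.38 [-0.   1.6 -5.4]
0.43 [-0.   2.  -5.3]
0.48 [-0.   2.1 -5.3]
0.53 [-0.   2.5 -5.1]
0.58 [-0.   2.7 -5. ]
q [ 0.4044  0.2167  2.1235 -0.4731  0.4564  0.8857] 2.914335439641036e-15
```

```bash
sed 's/capture("side")/cv2.imread("pics\/side0.png")/' lid.py > lid0.py; python3 lid0.py; python3 - <<'E'
from h import *
S=capture("side");print("green",(lambda c:(cen(c),cv2.contourArea(c)))(blob(S,"green",(300,230,340,265))))
S0=cv2.imread("pics/side0.png");print("green0",(lambda c:(cen(c),cv2.contourArea(c)))(blob(S0,"green",(300,230,340,265))))
cv2.imwrite("pics/m7.png",cv2.resize(np.hstack([S0[180:270,255:345],S[180:270,255:345]]),(800,400),interpolation=2))
E
```

```text
tcp [-47.4632   0.8237  48.9864] F tray [1.0045 0.1214 0.1874]
area 2061.0 cen [298.0864 225.708 ]
[[330, 227], [301, 259], [265, 223], [296, 193]]
corner [-42.8441  62.      47.3738] r 123.20121095409296 theta 0.05272591142647238
green (array([321.7778, 249.    ]), 3.0)
green0 (array([323.4667, 247.8   ]), 25.0)
```

View pics/m7.png

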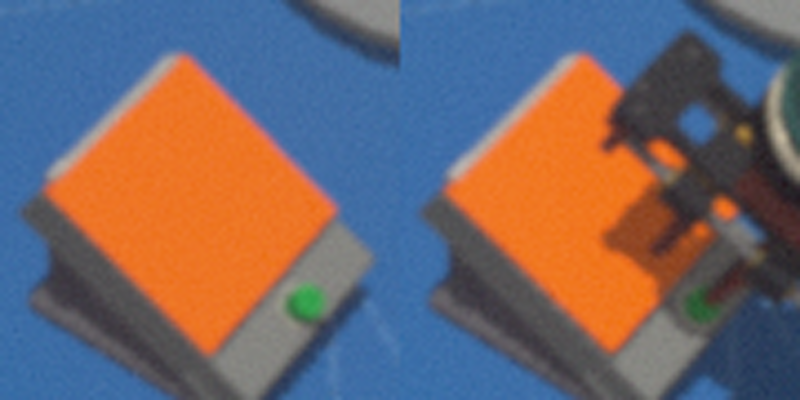

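The view shows the lid still shut, same as at the start (front corner (210,355) vs (612,350)), button sprung back: the upper finger was holding the lid down, so it re-latched. I need the upper finger higher: less upright tilt, narrower gap. Check reach.

```bash
python3 - <<'E'
from kin import *
for z in(31,36):
 for dy in(1,2,3,4):
  for dx in(-15,-10,-5,0):
    q,e=ik(tray(-52,0,z),tilt(OR_PRESS,dy,dx));print(z,dy,dx,q[3:],round(e,4))
E
```

```text
31 1 -15 [-0.96    0.6568  1.5829] 0.0054
31 1 -10 [-0.96    0.5378  1.5283] 0.0198
31 1 -5 [-0.96    0.4085  1.465 ] 0.0292
31 1 0 [-0.96   0.269  1.393] 0.0326
31 2 -15 [-0.9329  0.6579  1.5506] 0.0
31 2 -10 [-0.96    0.5339  1.5267] 0.0031
31 2 -5 [-0.96    0.4062  1.464 ] 0.0123
31 2 0 [-0.96    0.2687  1.3929] 0.0155
31 3 -15 [-0.8932  0.6629  1.5044] 0.0
31 3 -10 [-0.9175  0.5378  1.4782] 0.0
31 3 -5 [-0.9398  0.4065  1.4411] 0.0
31 3 0 [-0.9497  0.2692  1.3819] 0.0
31 4 -15 [-0.8544  0.6689  1.4594] 0.0
31 4 -10 [-0.8668  0.5447  1.4208] 0.0
31 4 -5 [-0.8689  0.4149  1.3635] 0.0
31 4 0 [-0.8387  0.2802  1.2644] 0.0
36 1 -15 [-0.96    0.6617  1.5851] 0.0007
36 1 -10 [-0.96    0.5429  1.5309] 0.015
36 1 -5 [-0.96    0.4139  1.4681] 0.0243
36 1 0 [-0.96    0.2746  1.3966] 0.0276
36 2 -15 [-0.9218  0.6654  1.5404] 0.0
36 2 -10 [-0.9546  0.54    1.5233] 0.0
36 2 -5 [-0.96    0.4116  1.4671] 0.0073
36 2 0 [-0.96    0.2742  1.3965] 0.0106
36 3 -15 [-0.8828  0.6705  1.4949] 0.0
36 3 -10 [-0.9033  0.5458  1.4651] 0.0
36 3 -5 [-0.9194  0.4147  1.4221] 0.0
36 3 0 [-0.9171  0.2776  1.351 ] 0.0
36 4 -15 [-0.8447  0.6767  1.4505] 0.0
36 4 -10 [-0.8537  0.553   1.4088] 0.0
36 4 -5 [-0.8507  0.4235  1.3465] 0.0
36 4 0 [-0.8112  0.2894  1.2384] 0.0
```

```bash
cat >> kin.py <<'E'
def ori(dy,dx,psi): return tilt(OR_PRESS,dy,dx)@R.from_euler("z",psi,degrees=True).as_matrix()
def path(wps,show=True):
    "wps: list of (TCP, R); prints a row for each from the measured pose"
    p,r,s=now();r=R.from_matrix(r);q=s["q"]
    for P1,R1 in wps:
        d=np.round(r.inv().apply(P1-p)*1e3,1);w=np.round((r.inv()*R.from_matrix(R1)).as_rotvec(),4)
        p=p+r.apply(d)/1e3;r=r*R.from_rotvec(w);q,e=ik(p,r.as_matrix(),q)
        print([*map(float,d),*map(float,w)],"" if e<1e-4 else f"UNREACH {e:.4f}")
    print("end",intray(p),"q",q)
E
python3 - <<'E'
from kin import *
for psi in(-17,17):
    O=ori(3,-10,psi);print(psi,"z comps of tool x,y in tray",(RT.T@O)[:,:2])
psi=min((-17,17),key=lambda a:abs((RT.T@ori(3,-10,a))[2,1]));O=ori(3,-10,psi);print(psi)
h=11
for ty in(-10,-13,10,13):
    for tx in(-10,10): print(tx,ty,RT.T@O@[tx,ty,-h])
p,r,s=now();c=intray(p)
E
```

```text
-17 z comps of tool x,y in tray [[-0.292   0.955 ]
 [ 0.9444  0.2792]
 [-0.151  -0.1001]]
17 z comps of tool x,y in tray [[ 0.292   0.955 ]
 [ 0.9391 -0.2966]
 [-0.1811  0.0015]]
17
-10 -10 [-11.894   -4.5175  12.6145]
10 -10 [-6.0545 14.2649  8.9919]
-10 -13 [-14.7589  -3.6276  12.6101]
10 -13 [-8.9195 15.1548  8.9875]
-10 10 [  7.2059 -10.4499  12.6441]
10 10 [13.0453  8.3325  9.0216]
-10 13 [ 10.0709 -11.3398  12.6486]
10 13 [15.9103  7.4426  9.026 ]
```

```bash
python3 - <<'E'
from kin import *
O=ori(3,-10,17);p,r,s=now();c=intray(p)
from scipy.spatial.transform import Slerp
sl=Slerp([0,1],R.from_matrix([r,O]))
w=[(tray(*(c+(np.array([-54,-10,56])-c)*k/4)),sl(k/4).as_matrix()) for k in(1,2,3,4)]
path(w+[(tray(-54,-10,z),O) for z in(50,45,41,39,37,35.5,34,33)])
E
```

```text
[-2.7, -1.8, -1.7, -0.0149, -0.0421, 0.0771] 
[-2.9, -1.6, -1.5, -0.0149, -0.0422, 0.0772] 
[-3.1, -1.3, -1.5, -0.015, -0.0421, 0.0771] 
[-3.3, -1.0, -1.4, -0.0149, -0.0422, 0.0771] 
[1.1, -0.1, 5.9, 0.0, 0.0, 0.0] 
[0.9, 0.0, 5.0, 0.0, 0.0, 0.0] 
[0.7, 0.0, 3.9, 0.0, 0.0, 0.0] 
[0.4, 0.0, 2.0, 0.0, 0.0, 0.0] 
[0.4, 0.0, 1.9, 0.0, 0.0, 0.0] 
[0.2, 0.0, 1.5, 0.0, 0.0, 0.0] 
[0.3, 0.0, 1.5, 0.0, 0.0, 0.0] 
[0.2, 0.0, 1.0, 0.0, 0.0, 0.0] 
end [-54.0101  -9.9787  32.9565] q [ 0.5379  0.4106  2.1126 -0.9341  0.5247  1.7794]
```

Emit:
{"name": "drive_tool", "arguments": {"motion": [[[-2.7,-1.8,-1.7,-0.0149,-0.0421,0.0771,0.65],[-2.9,-1.6,-1.5,-0.0149,-0.0421,0.0771,0.65],[-3.1,-1.3,-1.5,-0.0149,-0.0421,0.0771,0.65],[-3.3,-1,-1.4,-0.0149,-0.0421,0.0771,0.65],[1.1,-0.1,5.9,0,0,0,0.65],[0.9,0,5,0,0,0,0.65],[0.7,0,3.5,0,0,0,0.65],[0,0,0,0,0,0,0.65]]]}}

```text
time_s: 10.12
tcp_pos: [0.4803, 0.1798, 0.0604]
ee_rot: [0.211, 0.818, 0.52, 0.127]
ft_force: [-0.1, -0.4, 0.3]
width: 0.347
```

Emit:
{"name": "drive_tool", "arguments": {"motion": [[[0.4,0,2,0,0,0,0.65],[0.4,0,2,0,0,0,0.65],[0,0,0,0,0,0,0.65]]]}}

```text
time_s: 10.5
tcp_pos: [0.4824, 0.1802, 0.0571]
ee_rot: [0.211, 0.818, 0.52, 0.127]
ft_force: [0.4, -0.9, 0.2]
width: 0.35
```

Emit:
{"name": "drive_tool", "arguments": {"motion": [[[0.2,0,1.5,0,0,0,0.65],[0,0,0,0,0,0,0.65]]]}}

```text
time_s: 10.75
tcp_pos: [0.4831, 0.1801, 0.056]
ee_rot: [0.211, 0.818, 0.52, 0.127]
ft_force: [-2.1, 1.1, 4.0]
width: 0.349
```

```bash
python3 lid.py; python3 -c "
from kin import *
p,r,s=now();print(s['q'],R.from_matrix(r.T@ori(3,-10,17)).as_rotvec())"
```

```text
tcp [-54.4178 -10.1467  35.35  ] F tray [ 0.1515 -0.2313  4.8179]
area 1716.0 cen [294.5495 225.9859]
[[320, 238], [303, 259], [265, 223], [300, 189]]
corner [-45.4566  62.      54.9165] r 126.59200287899549 theta 0.11059769756459281
[ 0.5397  0.4055  2.113  -0.9261  0.5286  1.7716] [-0.0006  0.0005  0.0006]
```

```bash
python3 - <<'E'
from h import *
im=np.mean([capture("side").astype(float) for _ in range(4)],0)[205:265,280:340]
im=np.clip(255*(im/255)**.6,0,255).astype(np.uint8)
cv2.imwrite("pics/m8.png",cv2.resize(im,(600,600),interpolation=2))
p,r,s=now()
f=lambda X:((proj("side",X)-[280,205])*10).round().tolist()[0]
for h in(7,14):
  for y in(-15.5,15.5):
    print(h,y,[f(p+r@(np.array([x,y,-h])/1e3)) for x in(-10,0,10)])
print("button out/in",f(tray(-68,0,52)),f(tray(-68,0,46)),"lid front left/mid/right",f(tray(-48,62,41)),f(tray(-48,0,41)),f(tray(-48,-62,41)), "mid +5",f(tray(-48,0,46)))
E
```

```text
7 -15.5 [[465.0, 409.0], [432.0, 428.0], [400.0, 447.0]]
7 15.5 [[403.0, 302.0], [370.0, 321.0], [338.0, 339.0]]
14 -15.5 [[473.0, 404.0], [440.0, 423.0], [408.0, 442.0]]
14 15.5 [[411.0, 297.0], [378.0, 315.0], [345.0, 333.0]]
button out/in [437.0, 427.0] [427.0, 433.0] lid front left/mid/right [215.0, 551.0] [362.0, 382.0] [501.0, 222.0] mid +5 [370.0, 377.0]
```

View pics/m8.png

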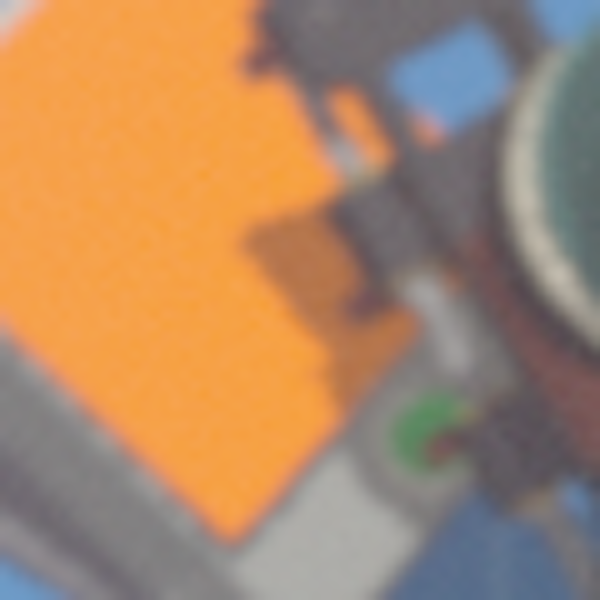

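The view shows the lower finger tip at (430,447) on the green button (425,432), the upper tip at (360,300) just above the lid; lid rise of 5 mm would be only ~1 px, so force must tell. Press 1 mm more.

Emit:
{"name": "drive_tool", "arguments": {"motion": [[[0.2,0,0.7,0,0,0,0.65],[0,0,0,0,0,0,0.65]]]}}

```text
time_s: 11.25
tcp_pos: [0.4835, 0.18, 0.0553]
ee_rot: [0.211, 0.818, 0.52, 0.127]
ft_force: [-1.6, 0.3, 3.4]
width: 0.348
```

Emit:
{"name": "drive_tool", "arguments": {"motion": [[[0,0,0,0,0,0,0.65]]]}}

```text
time_s: 11.38
tcp_pos: [0.4835, 0.18, 0.0553]
ee_rot: [0.211, 0.818, 0.52, 0.127]
ft_force: [-1.0, -0.3, 3.2]
width: 0.354
```

Emit:
{"name": "drive_tool", "arguments": {"motion": [[[0.2,0,0.7,0,0,0,0.65],[0,0,0,0,0,0,0.65]]]}}

```text
time_s: 11.62
tcp_pos: [0.4838, 0.18, 0.0546]
ee_rot: [0.211, 0.818, 0.52, 0.127]
ft_force: [-2.3, 0.8, 5.0]
width: 0.351
```

Emit:
{"name": "drive_tool", "arguments": {"motion": [[[0,0,0,0,0,0,0.65]]]}}

```text
time_s: 11.75
tcp_pos: [0.4838, 0.18, 0.0547]
ee_rot: [0.211, 0.818, 0.52, 0.127]
ft_force: [-2.5, 0.1, 4.4]
width: 0.353
```

```bash
python3 -c "
from kin import *
p,r,s=now();print(intray(p),s['ft_force']@RT,RT.T@s['torque'],s['q'])"
```

```text
[-54.4762 -10.113   33.7636] [ 0.0192 -0.1037  5.09  ] [-0.0833  0.1895 -0.0038] [ 0.5387  0.4091  2.1126 -0.9301  0.5265  1.7754]
```

Emit:
{"name": "drive_tool", "arguments": {"motion": [[[-0.4,0,-2,0,0,0,0.65],[-0.4,0,-2,0,0,0,0.65],[-0.4,0,-2,0,0,0,0.65],[-0.4,0,-2,0,0,0,0.65],[-0.2,0,-1,0,0,0,0.65]]]}}

```text
time_s: 12.38
tcp_pos: [0.4794, 0.1806, 0.0628]
ee_rot: [0.211, 0.818, 0.52, 0.128]
ft_force: [-0.7, -0.3, 2.3]
width: 0.354
```

Emit:
{"name": "drive_tool", "arguments": {"motion": [[[0,0,0,0,0,0,0.65]]]}}

```text
time_s: 12.5
tcp_pos: [0.4794, 0.1805, 0.0627]
ee_rot: [0.211, 0.818, 0.52, 0.127]
ft_force: [0.6, -0.1, 0.8]
width: 0.344
```

Emit:
{"name": "drive_tool", "arguments": {"motion": [[[0,0,0,0,0,0,0.65]]]}}

```text
time_s: 12.62
tcp_pos: [0.4793, 0.1805, 0.0626]
ee_rot: [0.211, 0.818, 0.52, 0.127]
ft_force: [0.2, 0.8, 1.7]
width: 0.354
```

```bash
python3 lid.py
```

```text
tcp [-54.422  -10.0798  42.8836] F tray [1.1411 1.5164 1.8446]
area 1751.0 cen [295.2283 225.4081]
[[321, 237], [304, 259], [265, 223], [301, 188]]
corner [-39.9372  62.      58.6787] r 121.70681955149992 theta 0.14730113272513098
```

Force stays at ~1.5 N with the button released: the lid is free and resting on the finger. Now the arc, straightening the tool as it goes.

```bash
cat > arc.py <<'E'
from kin import *
from scipy.spatial.transform import Slerp
import sys
th1,n=float(sys.argv[1]),int(sys.argv[2])
u=np.array([0,18,-14.])/1e3
p,r,s=now();c=intray(p);e=intray(p+r@u)-[80,0,38];rho=np.hypot(e[0],e[2])
t0=np.arctan2(e[2],-e[0])-np.arcsin(3/rho);print("tcp",c,"F",s["ft_force"]@RT,"edge r",rho,"theta",t0)
OA,OB=ori(3,-10,17),ori(5,0,0);sl=Slerp([0,1],R.from_matrix([OA,OB]))
rr=np.sqrt(rho**2-9)
w=[]
for t in np.linspace(t0,th1,n+1)[1:]:
    O=sl(np.clip((t-.25)/.5,0,1)).as_matrix()
    E=np.array([80-rr*np.cos(t)+3*np.sin(t),e[1]*0+c[1]*0,38+rr*np.sin(t)+3*np.cos(t)])
    E[1]=intray(p+r@u)[1]; w.append((tray(*E)-O@u,O))
path(w)
E
python3 arc.py 0.65 10; python3 arc.py 1.75 30 | tail -2
```

```text
tcp [-54.422  -10.0798  42.8836] F [1.1411 1.5164 1.8446] edge r 117.97111589240794 theta 0.13343176597201467
[-0.7, 1.1, -5.9, -0.0007, 0.0004, 0.0006] 
[-0.7, 1.4, -5.9, -0.0, 0.0, -0.0] 
[-0.8, 1.6, -6.0, 0.0046, 0.0129, -0.0237] 
[-0.8, 1.8, -5.8, 0.0062, 0.0173, -0.0318] 
[-0.6, 2.1, -5.8, 0.0063, 0.0174, -0.0319] 
[-0.5, 2.3, -5.8, 0.0062, 0.0173, -0.0318] 
[-0.4, 2.5, -5.6, 0.0063, 0.0173, -0.0318] 
[-0.4, 2.8, -5.4, 0.0062, 0.0174, -0.0319] 
[-0.3, 3.0, -5.4, 0.0063, 0.0173, -0.0318] 
[-0.3, 3.3, -5.2, 0.0062, 0.0173, -0.0318] 
end [-31.0316 -12.3804  99.1408] q [ 0.4186  0.1965  2.1308 -0.5329  0.4929  1.0106]
[-0.0, 6.4, 0.6, -0.0, -0.0, -0.0] 
end [ 84.8432 -12.959  141.0798] q [ 0.2926  0.1257  1.8955 -0.2401  0.7267  0.5314]
```

Emit:
{"name": "drive_tool", "arguments": {"motion": [[[-0.7,1.1,-5.9,0,0,0,0.65],[-0.7,1.4,-5.9,0,0,0,0.65],[-0.8,1.6,-6,0.0046,0.0129,-0.0237,0.65],[-0.8,1.8,-5.8,0.0062,0.0173,-0.0318,0.65]]]}}

```text
time_s: 13.18
tcp_pos: [0.4725, 0.1807, 0.0868]
ee_rot: [0.202, 0.802, 0.547, 0.131]
ft_force: [0.8, 0.6, 1.2]
width: 0.349
```

```bash
python3 lid.py;  python3 arc.py 0.85 10
```

```text
tcp [-47.9432 -10.6549  67.7747] F tray [0.3059 0.4897 2.2751]
area 1797.0 cen [297.0834 223.1227]
[[326, 231], [306, 254], [264, 224], [302, 187]]
corner [-34.2702  62.      80.7185] r 121.99407241587788 theta 0.3343176880132425
tcp [-47.9432 -10.6549  67.7747] F [0.3059 0.4897 2.2751] edge r 117.94181882318563 theta 0.35019136768977516
[-0.6, 2.0, -5.6, 0.0069, 0.019, -0.0342] 
[-0.5, 2.3, -5.5, 0.006, 0.0168, -0.0308] 
[-0.4, 2.5, -5.4, 0.0061, 0.0167, -0.0308] 
[-0.3, 2.7, -5.3, 0.006, 0.0168, -0.0308] 
[-0.3, 2.9, -5.2, 0.0061, 0.0168, -0.0308] 
[-0.3, 3.2, -5.0, 0.006, 0.0167, -0.0308] 
[-0.3, 3.4, -4.9, 0.006, 0.0168, -0.0308] 
[-0.3, 3.5, -4.8, 0.0061, 0.0167, -0.0308] 
[0.0, 3.9, -4.4, -0.0, 0.0, -0.0] 
[0.0, 4.1, -4.3, -0.0, 0.0, -0.0] 
end [-14.6792 -13.0768 116.2088] q [ 0.3705  0.1459  2.1031 -0.3818  0.5291  0.7568]
```

Vision (θ≈0.33) and finger (0.35) agree; lid follows. Continue.

Emit:
{"name": "drive_tool", "arguments": {"motion": [[[-0.6,2,-5.6,0.0069,0.019,-0.0342,0.65],[-0.5,2.3,-5.5,0.006,0.0168,-0.0308,0.65],[-0.4,2.5,-5.4,0.006,0.0168,-0.0308,0.65],[-0.3,2.7,-5.3,0.006,0.0168,-0.0308,0.65],[-0.3,2.9,-5.2,0.006,0.0168,-0.0308,0.65],[-0.3,3.2,-5,0.006,0.0168,-0.0308,0.65],[-0.3,3.4,-4.9,0.006,0.0168,-0.0308,0.65],[-0.3,3.5,-4.8,0.006,0.0168,-0.0308,0.65],[0,3.9,-4.4,0,0,0,0.65],[0,4.1,-4.3,0,0,0,0.65]]]}}

```text
time_s: 14.48
tcp_pos: [0.4768, 0.1775, 0.145]
ee_rot: [0.16, 0.722, 0.657, 0.145]
ft_force: [-0.1, -0.8, 0.7]
width: 0.351
```

```bash
python3 lid.py;  python3 arc.py 1.34 10
```

```text
tcp [-14.1537 -12.8822 115.6869] F tray [ 0.5374 -0.1341  1.7494]
area 1454.5 cen [297.5178 214.7382]
[[333, 203], [306, 237], [264, 223], [296, 192]]
corner [ -0.3311  62.     129.3341] r 121.6346791050063 theta 0.8259733678932835
tcp [-14.1537 -12.8822 115.6869] F [ 0.5374 -0.1341  1.7494] edge r 117.22379037517905 theta 0.8508231439961214
[-0.0, 4.2, -3.9, 0.0008, 0.0013, -0.003] 
[-0.0, 4.3, -3.8, 0.0, -0.0, 0.0] 
[-0.0, 4.5, -3.5, 0.0, -0.0, 0.0] 
[-0.0, 4.7, -3.3, 0.0, -0.0, 0.0] 
[-0.0, 4.9, -3.0, 0.0, -0.0, 0.0] 
[-0.0, 5.0, -2.8, 0.0, -0.0, 0.0] 
[-0.0, 5.1, -2.6, 0.0, -0.0, 0.0] 
[-0.0, 5.3, -2.3, 0.0, -0.0, 0.0] 
[-0.0, 5.3, -2.1, 0.0, -0.0, 0.0] 
[-0.0, 5.5, -1.8, 0.0, -0.0, 0.0] 
end [ 36.9931 -12.8888 140.4283] q [ 0.3331  0.107   1.9924 -0.2872  0.6603  0.6173]
```

Emit:
{"name": "drive_tool", "arguments": {"motion": [[[0,4.2,-3.9,0,0,0,0.65],[0,4.3,-3.8,0,0,0,0.65],[0,4.5,-3.5,0,0,0,0.65],[0,4.7,-3.3,0,0,0,0.65],[0,4.9,-3,0,0,0,0.65],[0,5,-2.8,0,0,0,0.65],[0,5.1,-2.6,0,0,0,0.65],[0,5.3,-2.3,0,0,0,0.65],[0,5.3,-2.1,0,0,0,0.65],[0,5.5,-1.8,0,0,0,0.65]]]}}

```text
time_s: 15.78
tcp_pos: [0.509, 0.1747, 0.192]
ee_rot: [0.16, 0.722, 0.657, 0.146]
ft_force: [0.8, 0.3, 0.3]
width: 0.349
```

```bash
python3 lid.py;  python3 arc.py 1.78 9
```

```text
tcp [ 37.5484 -12.9263 140.0603] F tray [1.1159 0.3814 0.7018]
area 494.5 cen [290.0101 206.6913]
[[310, 198], [294, 216], [265, 222], [304, 183]]
corner [78.3671 62.     58.9071] r 20.97079589975091 theta 1.4694186415854469
tcp [ 37.5484 -12.9263 140.0603] F [1.1159 0.3814 0.7018] edge r 116.8116940361281 theta 1.3441680868591728
[-0.0, 5.4, -1.5, 0.0012, 0.0009, -0.0025] 
[-0.0, 5.6, -1.2, 0.0, -0.0, 0.0] 
[-0.0, 5.5, -0.9, 0.0, -0.0, 0.0] 
[-0.0, 5.7, -0.7, 0.0, -0.0, 0.0] 
[-0.0, 5.6, -0.4, 0.0, -0.0, 0.0] 
[-0.0, 5.7, -0.1, 0.0, -0.0, 0.0] 
[-0.0, 5.6, 0.1, 0.0, -0.0, 0.0] 
[-0.0, 5.7, 0.4, 0.0, -0.0, 0.0] 
[-0.0, 5.6, 0.7, 0.0, -0.0, 0.0] 
end [ 88.0691 -12.9369 139.2608] q [ 0.2894  0.1304  1.8896 -0.2381  0.7271  0.5267]
```

Emit:
{"name": "drive_tool", "arguments": {"motion": [[[0,5.4,-1.5,0,0,0,0.65],[0,5.6,-1.2,0,0,0,0.65],[0,5.5,-0.9,0,0,0,0.65],[0,5.7,-0.7,0,0,0,0.65],[0,5.6,-0.4,0,0,0,0.65],[0,5.7,-0.1,0,0,0,0.65],[0,5.6,0.1,0,0,0,0.65],[0,4,0,0,0,0,0.65],[0,0,0,0,0,0,0.65]]]}}

```text
time_s: 16.95
tcp_pos: [0.5459, 0.1712, 0.2143]
ee_rot: [0.16, 0.722, 0.657, 0.146]
ft_force: [-0.5, -0.5, 0.5]
width: 0.35
```

```bash
cat > pick.py <<'E'
from kin import *
p,r,s=now();print("tcp",intray(p),"F",s["ft_force"]@RT,s["q"])
T=capture("top");S=capture("side")
for n,i,bx in(("side",S,(330,105,400,145)),("top",T,(440,160,500,215))):
    c=blob(i,"red",bx);print(n,cv2.minAreaRect(c),plane(n,cen(c),.06))
cv2.imwrite("pics/m9.png",np.hstack([cv2.resize(S[150:290,230:370],(400,400),interpolation=2),cv2.resize(T[110:250,210:350],(400,400),interpolation=2)]))
E
python3 pick.py
```

```text
tcp [ 79.5964 -13.311  140.6927] F [-0.0957 -0.5563  0.6395] [ 0.297   0.124   1.9062 -0.2468  0.7196  0.5444]Traceback (most recent call last):
  File "pick.py", line 5, in <module>
    c=blob(i,"red",bx);print(n,cv2.minAreaRect(c),plane(n,cen(c),.06))
  File "h.py", line 24, in blob
    return max(cs,key=cv2.contourArea)
ValueError: max() iterable argument is empty
```

```bash
python3 - <<'E'
from kin import *
for x in(15,25,35):
 for y in(0,-20):
  for dy in(0,2,4):
   o=tilt(OR_PLACE,dy,0)
   print(x,y,dy,*[ (ik(tray(x,y,z),o,[.35,.4,2.1,-.8,.3,2.7])[0][3:],round(ik(tray(x,y,z),o,[.35,.4,2.1,-.8,.3,2.7])[1],4)) for z in(-10,40)], (lambda a:(a[0][3:],round(a[1],4)))(ik(tray(x,y,-10),o@np.diag([-1,-1,1]),[.35,.4,2.1,-.8,.3,-.3])))
T=capture("top");c=blob(T,"red",(440,160,500,215));b=plane("top",cv2.boxPoints(cv2.minAreaRect(c)),.06);print(cv2.minAreaRect(c),b,b.mean(0))
c=blob(T,"yellow");print("punch",plane("top",cv2.boxPoints(cv2.minAreaRect(c)),.09))
print("jar",plane("top",[[419,166]],.1),"stapler",plane("top",[[398,222]],.086))
O=np.array([.593,-.294,.024]);print("pick", [ik(O,R.from_euler("zyx",[a,0,180],degrees=True).as_matrix(),[-.6,.5,1.8,0,.8,.8]) for a in (17,197)])
p,r,s=now();path([(p-r[:,2]*.045,r),(p-r[:,2]*.09,r)])
cv2.imwrite("pics/m9.png",cv2.resize(T[110:250,210:350],(400,400),interpolation=2))
E
```

```text
15 0 0 (array([-0.96  ,  0.247 ,  2.8898]), np.float64(0.0114)) (array([-0.7757,  0.3185,  2.7206]), np.float64(0.0)) (array([-0.96  ,  0.247 , -0.2518]), np.float64(0.0114))
15 0 2 (array([-0.8051,  0.2659,  2.7293]), np.float64(0.0)) (array([-0.6174,  0.3531,  2.5529]), np.float64(0.0)) (array([-0.8051,  0.2659, -0.4123]), np.float64(0.0))
15 0 4 (array([-0.6173,  0.302 ,  2.5329]), np.float64(0.0)) (array([-0.4932,  0.3941,  2.4201]), np.float64(0.0)) (array([-0.6173,  0.302 , -0.6087]), np.float64(0.0))
15 -20 0 (array([-0.96  ,  0.2185,  2.8513]), np.float64(0.0143)) (array([-0.7675,  0.2889,  2.6743]), np.float64(0.0)) (array([-0.96  ,  0.2185, -0.2903]), np.float64(0.0143))
15 -20 2 (array([-0.8086,  0.2375,  2.696 ]), np.float64(0.0)) (array([-0.5972,  0.3265,  2.495 ]), np.float64(0.0)) (array([-0.8086,  0.2375, -0.4456]), np.float64(0.0))
15 -20 4 (array([-0.6025,  0.2761,  2.4818]), np.float64(0.0)) (array([-0.4686,  0.3705,  2.3584]), np.float64(0.0)) (array([-0.6025,  0.2761, -0.6598]), np.float64(0.0))
25 0 0 (array([-0.96  ,  0.2505,  2.8837]), np.float64(0.0005)) (arr
[... 2063 characters left out ...]
, 69.44395446777344) [[ 0.6137 -0.2696  0.06  ]
 [ 0.6237 -0.2951  0.06  ]
 [ 0.5698 -0.314   0.06  ]
 [ 0.56   -0.2887  0.06  ]] [ 0.5918 -0.2919  0.06  ]
punch [[ 0.4831 -0.1847  0.09  ]
 [ 0.5179 -0.2366  0.09  ]
 [ 0.4307 -0.2942  0.09  ]
 [ 0.3965 -0.2424  0.09  ]]
jar [[ 0.6347 -0.1563  0.1   ]] stapler [[ 0.4998 -0.1072  0.086 ]]
pick [(array([-0.5646,  0.6282,  1.5289, -0.    ,  0.9845,  1.303 ]), np.float64(6.735376145705629e-12)), (array([-0.5646,  0.6282,  1.5289, -0.    ,  0.9845, -1.8386]), np.float64(1.1102230246251565e-15))]
[0.0, 0.0, -45.0, 0.0, 0.0, 0.0] 
[-0.0, -0.0, -45.0, 0.0, 0.0, 0.0] 
end [ 86.8443 -13.2448 230.3659] q [ 0.3354 -0.0169  1.8379 -0.2207  0.9321  0.5257]
```

```bash
cat >> kin.py <<'E'
OPICK=(R.from_euler("zx",[0,180],degrees=True)).as_matrix()
OPICK=R.from_euler("z",19,degrees=True).as_matrix()@np.diag([1.,-1,-1])@R.from_euler("y",-2,degrees=True).as_matrix()
from scipy.spatial.transform import Slerp
def lin(p0,r0,p1,r1,n):
    sl=Slerp([0,1],R.from_matrix([r0,r1]));return [(p0+(p1-p0)*k/n,sl(k/n).as_matrix()) for k in range(1,n+1)]
E
python3 - <<'E'
from kin import *
p,r,s=now();p1=p-r[:,2]*.09
print(OPICK)
path([(p-r[:,2]*.045,r),(p1,r)]+lin(p1,r,np.array([.593,-.294,.16]),OPICK,10))
E
```

```text
[[ 0.9449  0.3256 -0.033 ]
 [ 0.3254 -0.9455 -0.0114]
 [-0.0349  0.     -0.9994]]
[0.0, 0.0, -45.0, 0.0, 0.0, 0.0] 
[-0.0, -0.0, -45.0, 0.0, 0.0, 0.0] 
[-45.9, 5.9, 17.7, 0.0407, -0.028, 0.1121] 
[-44.3, 11.8, 18.7, 0.0407, -0.0279, 0.1121] 
[-42.2, 17.4, 19.3, 0.0406, -0.028, 0.112] 
[-39.4, 22.7, 19.6, 0.0407, -0.028, 0.1121] 
[-36.0, 27.8, 19.6, 0.0407, -0.028, 0.1121] 
[-32.1, 32.4, 19.3, 0.0407, -0.0279, 0.1121] 
[-27.7, 36.6, 18.8, 0.0406, -0.028, 0.1121] 
[-22.9, 40.1, 17.9, 0.0407, -0.028, 0.112] 
[-17.7, 43.1, 16.8, 0.0407, -0.028, 0.1121] 
[-12.3, 45.4, 15.5, 0.0407, -0.0279, 0.1121] 
end [ 129.5231 -472.2785   49.1074] q [-0.548   0.4957  1.3895 -0.0281  1.2788  0.6995]
```

Emit:
{"name": "drive_tool", "arguments": {"motion": [[[0,0,-22,0,0,0,0.65],[0,0,-45,0,0,0,0.65],[0,0,-23,0,0,0,0.5],[-45.9,5.9,17.7,0.0407,-0.028,0.1121,0.45],[-44.3,11.8,18.7,0.0407,-0.028,0.1121,0.45],[-42.2,17.4,19.3,0.0407,-0.028,0.1121,0.45],[-39.4,22.7,19.6,0.0407,-0.028,0.1121,0.45],[-36,27.8,19.6,0.0407,-0.028,0.1121,0.45],[-32.1,32.4,19.3,0.0407,-0.028,0.1121,0.45],[-27.7,36.6,18.8,0.0407,-0.028,0.1121,0.45]]]}}

```text
time_s: 18.35
tcp_pos: [0.5678, -0.1547, 0.2004]
ee_rot: [0.052, 0.943, 0.326, 0.034]
ft_force: [0.4, -0.3, -0.1]
width: 0.55
```

```bash
python3 - <<'E'
from kin import *
S,T=capture("side"),capture("top")
cv2.imwrite("pics/m10.png",np.hstack([cv2.resize(S[140:300,220:380],(400,400),interpolation=2),cv2.resize(T[110:270,210:370],(400,400),interpolation=2)]))
p,r,s=now();print(p,s["q"],s["ft_force"])
path(lin(p,r,np.array([.593,-.294,.13]),OPICK,5)+[(np.array([.593,-.294,z]),OPICK) for z in(.09,.06,.04)])
E
```

```text
[ 0.5688 -0.1579  0.1994] [-0.3604  0.2834  1.6357 -0.0445  1.104   0.5636] [0.0833 0.5745 0.3276]
[-13.4, 22.6, 16.4, 0.0244, -0.0165, 0.0661] 
[-11.6, 23.8, 16.0, 0.0245, -0.0164, 0.066] 
[-9.7, 24.8, 15.6, 0.0244, -0.0165, 0.0661] 
[-7.8, 25.9, 15.1, 0.0245, -0.0164, 0.0661] 
[-5.9, 26.6, 14.6, 0.0244, -0.0165, 0.066] 
[1.4, 0.0, 40.0, 0.0, 0.0, 0.0] 
[1.1, 0.0, 30.0, 0.0, 0.0, 0.0] 
[0.7, 0.0, 20.0, 0.0, 0.0, 0.0] 
end [  69.5054 -472.2843  -54.8013] q [-0.548   0.6205  1.4943 -0.0311  1.0493  0.7069]
```

View pics/m10.png

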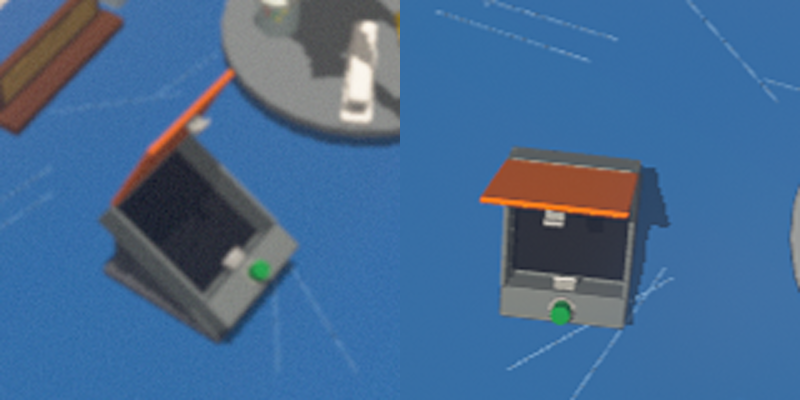

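The view shows the lid standing fully open (orange edge (235,72)-(115,200) left; top view leaning over the well), dark well clear, latch bolt at (235,258). On to the eraser.

Emit:
{"name": "drive_tool", "arguments": {"motion": [[[-13.4,22.6,16.4,0.0244,-0.0165,0.066,0.45],[-11.6,23.8,16,0.0244,-0.0165,0.066,0.45],[-9.7,24.8,15.6,0.0244,-0.0165,0.066,0.45],[-7.8,25.9,15.1,0.0244,-0.0165,0.066,0.45],[-5.9,26.6,14.6,0.0244,-0.0165,0.066,0.45],[0,0,0,0,0,0,0.45]]]}}

```text
time_s: 19.2
tcp_pos: [0.5925, -0.2899, 0.1301]
ee_rot: [0.002, 0.986, 0.168, -0.017]
ft_force: [-0.7, 0.1, 0.1]
width: 0.552
```

```bash
python3 - <<'E'
from kin import *
p,r,s=now();print(p,s["q"],s["ft_force"],s["width"],R.from_matrix(r.T@OPICK).as_rotvec())
T=capture("top")
try:
    c=blob(T,"red",(440,160,500,215));print(cv2.minAreaRect(c),plane("top",cen(c),.06))
except Exception as e: print("hidden")
path([(np.array([.593,-.294,z]),OPICK) for z in(.09,.06,.045)])
E
```

```text
[ 0.5925 -0.2899  0.1301] [-0.5437  0.5206  1.4252 -0.0277  1.2189  0.6998] [-0.6533  0.0501  0.1129] 0.5515849953890943 [-0.001  -0.0003  0.0055]
((472.85003662109375, 196.55003356933594), (2.8460497856140137, 10.75174331665039), 71.56504821777344) [[ 0.5682 -0.2999  0.06  ]]
[0.2, 5.3, 40.8, -0.0011, -0.0008, 0.0068] 
[1.1, -0.0, 30.0, -0.0, 0.0, -0.0] 
[0.5, -0.0, 15.0, -0.0, 0.0, -0.0] 
end [  72.0265 -472.3541  -50.4456] q [-0.5481  0.6146  1.4908 -0.0308  1.0587  0.7065]
```

Emit:
{"name": "drive_tool", "arguments": {"motion": [[[0.2,4.3,10,0,0,0.006,0.45],[1,0,30,0,0,0,0.45],[1,0,30,0,0,0,0.45],[0.5,0,15,0,0,0,0.45],[0,0,0,0,0,0,0.45]]]}}

```text
time_s: 19.88
tcp_pos: [0.5933, -0.2923, 0.0457]
ee_rot: [0.002, 0.986, 0.165, -0.017]
ft_force: [0.1, 0.4, 0.6]
width: 0.552
```

Emit:
{"name": "drive_tool", "arguments": {"motion": [[[0.1,0,4,0,0,0,0.45],[0.1,0,3,0,0,0,0.45],[0,0,0,0,0,0,0.45]]]}}

```text
time_s: 20.25
tcp_pos: [0.5942, -0.2935, 0.0398]
ee_rot: [0.003, 0.986, 0.165, -0.016]
ft_force: [0.4, 0.2, -0.6]
width: 0.554
```

Emit:
{"name": "drive_tool", "arguments": {"motion": [[[0.1,0,3,0,0,0,0.45],[0,0,0,0,0,0,0.45]]]}}

```text
time_s: 20.5
tcp_pos: [0.5939, -0.2933, 0.0363]
ee_rot: [0.003, 0.986, 0.165, -0.017]
ft_force: [-0.2, 0.1, -0.8]
width: 0.551
```

Emit:
{"name": "drive_tool", "arguments": {"motion": [[[0.1,0,3,0,0,0,0.45],[0,0,0,0,0,0,0.45]]]}}

```text
time_s: 20.75
tcp_pos: [0.5938, -0.2933, 0.0331]
ee_rot: [0.003, 0.986, 0.165, -0.017]
ft_force: [0.9, 0.2, -0.1]
width: 0.548
```

Emit:
{"name": "drive_tool", "arguments": {"motion": [[[0.1,0,3,0,0,0,0.45],[0,0,0,0,0,0,0.45]]]}}

```text
time_s: 21.0
tcp_pos: [0.5938, -0.2933, 0.0301]
ee_rot: [0.003, 0.986, 0.165, -0.017]
ft_force: [-0.0, -0.8, 0.2]
width: 0.553
```

Emit:
{"name": "drive_tool", "arguments": {"motion": [[[0,0,0,0,0,0,0.6],[0,0,0,0,0,0,0.8],[0,0,0,0,0,0,1],[0,0,0,0,0,0,1],[0,0,0,0,0,0,1]]]}}

```text
time_s: 21.62
tcp_pos: [0.594, -0.2934, 0.0305]
ee_rot: [0.003, 0.986, 0.165, -0.017]
ft_force: [0.1, 0.2, -0.3]
width: 0.341
```

Gripped (30 mm opening). Lift and plan the carry.

```bash
cat > carry.py <<'E'
from kin import *
p,r,s=now();OP=tilt(OR_PLACE,2)
p1=np.array([.57,-.25,.27]);p2=np.array([.46,-.02,.29]);p3=tray(20,-5,200)
sl=Slerp([0,1],R.from_matrix([r,OP]));M=sl(.5).as_matrix()
path([(p+[0,0,.04],r),(p+[0,0,.09],r)]+lin(p+[0,0,.09],r,p1,r,4)+lin(p1,r,p2,M,7)+lin(p2,M,p3,OP,7))
E
python3 carry.py
```

```text
[-1.3, 0.0, -40.0, 0.0, 0.0, 0.0] 
[-1.7, 0.0, -49.9, 0.0, 0.0, 0.0] 
[-3.4, -12.2, -37.3, 0.0, 0.0, 0.0] 
[-3.4, -12.2, -37.3, 0.0, 0.0, 0.0] 
[-3.4, -12.2, -37.3, 0.0, 0.0, 0.0] 
[-3.4, -12.2, -37.3, 0.0, 0.0, 0.0] 
[-4.2, -36.2, -2.7, -0.0069, 0.0367, 0.0297] 
[-5.2, -36.0, -3.2, -0.0069, 0.0368, 0.0298] 
[-6.2, -35.8, -3.6, -0.0068, 0.0367, 0.0297] 
[-7.1, -35.6, -4.0, -0.0069, 0.0367, 0.0297] 
[-8.0, -35.4, -4.6, -0.0069, 0.0368, 0.0298] 
[-8.8, -35.1, -5.2, -0.0069, 0.0367, 0.0297] 
[-9.7, -34.7, -5.8, -0.0068, 0.0368, 0.0297] 
[2.7, -29.5, 7.8, -0.0069, 0.0367, 0.0298] 
[1.6, -29.5, 7.6, -0.0069, 0.0367, 0.0297] 
[0.3, -29.6, 7.4, -0.0069, 0.0368, 0.0297] 
[-0.7, -29.7, 7.2, -0.0068, 0.0367, 0.0298] 
[-2.0, -29.7, 7.0, -0.0069, 0.0367, 0.0297] 
[-3.0, -29.7, 6.6, -0.0069, 0.0368, 0.0297] 
[-4.2, -29.6, 6.4, -0.0069, 0.0367, 0.0297] 
end [ 19.9663  -4.9587 199.9776] q [ 0.4331 -0.0131  2.0216 -0.3582  0.7342  2.3134]
```

Emit:
{"name": "drive_tool", "arguments": {"motion": [[[-0.5,0,-15,0,0,0,1],[-1,0,-30,0,0,0,1],[-1.5,0,-45,0,0,0,1],[-3.4,-12.2,-37.3,0,0,0,1],[-3.4,-12.2,-37.3,0,0,0,1],[-3.4,-12.2,-37.3,0,0,0,1],[-3.4,-12.2,-37.3,0,0,0,1]]]}}

```text
time_s: 22.5
tcp_pos: [0.5696, -0.2496, 0.2725]
ee_rot: [0.003, 0.986, 0.165, -0.016]
ft_force: [-0.4, -0.2, 0.1]
width: 0.339
```

Emit:
{"name": "drive_tool", "arguments": {"motion": [[[-4.2,-36.2,-2.7,-0.0069,0.0367,0.0297,1],[-5.2,-36,-3.2,-0.0069,0.0367,0.0297,1],[-6.2,-35.8,-3.6,-0.0069,0.0367,0.0297,1],[-7.1,-35.6,-4,-0.0069,0.0367,0.0297,1],[-8,-35.4,-4.6,-0.0069,0.0367,0.0297,1],[-8.8,-35.1,-5.2,-0.0069,0.0367,0.0297,1],[-9.7,-34.7,-5.8,-0.0069,0.0367,0.0297,1]]]}}

```text
time_s: 23.38
tcp_pos: [0.4592, -0.0191, 0.2912]
ee_rot: [0.007, 0.991, 0.061, 0.115]
ft_force: [0.8, 1.3, -0.6]
width: 0.34
```

Emit:
{"name": "drive_tool", "arguments": {"motion": [[[2.7,-29.5,7.8,-0.0069,0.0367,0.0297,1],[1.6,-29.5,7.6,-0.0069,0.0367,0.0297,1],[0.3,-29.6,7.4,-0.0069,0.0367,0.0297,1],[-0.7,-29.7,7.2,-0.0069,0.0367,0.0297,1],[-2,-29.7,7,-0.0069,0.0367,0.0297,1],[-3,-29.7,6.6,-0.0069,0.0367,0.0297,1],[-4.2,-29.6,6.4,-0.0069,0.0367,0.0297,1],[0,0,0,0,0,0,1]]]}}

```text
time_s: 24.38
tcp_pos: [0.4645, 0.1884, 0.2357]
ee_rot: [0.011, 0.97, -0.042, 0.241]
ft_force: [-0.5, 0.0, -0.4]
width: 0.342
```

```bash
cat > d.py <<'E'
from kin import *
import sys
OP=tilt(OR_PLACE,2);p,r,s=now();c=intray(p);print("tcp",c,"F",s["ft_force"]@RT,s["width"],"rot",R.from_matrix(r.T@OP).as_rotvec())
path([(tray(20,-5,float(z)),OP) for z in sys.argv[1:]])
E
python3 d.py 160 120 80 50 30 15; python3 - <<'E'
from h import *
S,T=capture("side"),capture("top")
p,r,s=now()
for n,i in(("side",S),("top",T)):
    try: c=blob(i,"red",(180,120,400,300));print(n,cen(c),cv2.contourArea(c),"expected eraser centre",proj(n,p-r[:,2]*.0165))
    except Exception: print(n,"hidden")
E
```

```text
tcp [ 18.6951  -3.5136 200.5221] F [-0.6505 -0.0223 -0.0668] 0.34151914108459813 rot [-0.001   0.0012  0.0048]
[2.8, 1.5, 40.4, -0.001, 0.0012, 0.0048] 
[1.4, 0.0, 40.0, 0.0, -0.0, -0.0] 
[1.3, 0.0, 40.0, 0.0, -0.0, -0.0] 
[1.1, 0.0, 30.0, 0.0, -0.0, -0.0] 
[0.7, 0.0, 20.0, 0.0, -0.0, -0.0] 
[0.5, 0.0, 15.0, 0.0, -0.0, -0.0] 
end [19.9816 -4.9642 14.9595] q [ 0.3216  0.3685  2.077  -0.6727  0.3068  2.5889]
side hidden
top [268.7333 237.9333] 2.5 expected eraser centre [[268.278  233.9413]]
```

Emit:
{"name": "drive_tool", "arguments": {"motion": [[[2.8,1.5,40,-0.001,0.0012,0.0048,1],[1.4,0,40,0,0,0,1],[1.3,0,40,0,0,0,1],[1.1,0,30,0,0,0,1],[0.7,0,20,0,0,0,1],[0.3,0,10,0,0,0,1],[0,0,0,0,0,0,1]]]}}

```text
time_s: 25.35
tcp_pos: [0.557, 0.1757, 0.0807]
ee_rot: [0.012, 0.969, -0.047, 0.242]
ft_force: [-0.0, -0.3, -1.2]
width: 0.338
```

```bash
python3 d.py 10 4 1 -1 -3 -5
```

```text
tcp [21.9913 -7.8462 19.6387] F [-0.5783 -0.3388 -1.0196] 0.3378589440068552 rot [ 0.0026 -0.0008 -0.0053]
[-1.7, -2.9, 9.7, 0.0026, -0.0008, -0.0053] 
[0.2, 0.0, 6.0, -0.0, -0.0, -0.0] 
[0.1, 0.0, 3.0, -0.0, -0.0, -0.0] 
[0.1, 0.0, 2.0, -0.0, -0.0, -0.0] 
[0.1, 0.0, 2.0, -0.0, -0.0, -0.0] 
[0.0, 0.0, 2.0, -0.0, -0.0, -0.0] 
end [19.9536 -4.9613 -5.014 ] q [ 0.3121  0.4118  2.0729 -0.751   0.273   2.6629]
```

Emit:
{"name": "drive_tool", "arguments": {"motion": [[[-0.5,-1,4,0.0026,-0.0008,-0.0053,1],[-0.5,-1,4,0,0,0,1],[0,0,4,0,0,0,1],[0.1,0,3,0,0,0,1],[0,0,0,0,0,0,1]]]}}

```text
time_s: 25.98
tcp_pos: [0.5628, 0.1783, 0.0666]
ee_rot: [0.011, 0.969, -0.043, 0.242]
ft_force: [0.2, 0.6, -1.0]
width: 0.339
```

Emit:
{"name": "drive_tool", "arguments": {"motion": [[[0.1,0,2,0,0,0,1],[0,0,0,0,0,0,1]]]}}

```text
time_s: 26.22
tcp_pos: [0.5635, 0.1784, 0.0655]
ee_rot: [0.01, 0.969, -0.043, 0.242]
ft_force: [-4.7, 1.1, 6.3]
width: 0.336
```

Emit:
{"name": "drive_tool", "arguments": {"motion": [[[0.1,0,2,0,0,0,1],[0,0,0,0,0,0,1]]]}}

```text
time_s: 26.48
tcp_pos: [0.5641, 0.1783, 0.0649]
ee_rot: [0.01, 0.969, -0.043, 0.242]
ft_force: [-14.4, 0.5, 23.9]
width: 0.337
```

```bash
python3 d.py -3
```

```text
tcp [19.9601 -4.5659  2.5902] F [-0.5394 -0.7911 27.9072] 0.3373218959994263 rot [-0.0019 -0.0015  0.0012]
[0.2, 0.4, 5.6, -0.0019, -0.0015, 0.0012] 
end [19.9731 -4.955  -3.0141] q [ 0.313   0.4075  2.0733 -0.7421  0.2764  2.6543]
```

```bash
python3 - <<'E'
from kin import *
p,r,s=now();print("F tray",RT.T@s["ft_force"],"M tray",RT.T@s["torque"])
T,S=capture("top"),capture("side")
for n,i in(("side",S),("top",T)):
    hsv=cv2.cvtColor(i,cv2.COLOR_BGR2HSV);m=cv2.inRange(hsv,(0,150,50),(5,255,255))|cv2.inRange(hsv,(172,150,50),(180,255,255))
    k=np.zeros_like(m);k[150:260,240:345]=255;m&=k
    ys,xs=np.nonzero(m);print(n,len(xs),(xs.min(),xs.max(),ys.min(),ys.max()) if len(xs) else"", "exp corners",np.round([proj(n,tray(x,y,z))[0] for x in(-10,50) for y in(-20,10) for z in(0,26)]).tolist())
    try:
        c=blob(i,"green",(240,150,345,265));print("green",cen(c),cv2.contourArea(c))
    except Exception: pass
E
```

```text
F tray [-0.5394 -0.7911 27.9072] M tray [-0.0798  0.5748 -0.0673]
side 5 (np.int64(271), np.int64(280), np.int64(204), np.int64(213)) exp corners [[304.0, 232.0], [308.0, 229.0], [297.0, 240.0], [301.0, 237.0], [287.0, 216.0], [291.0, 212.0], [280.0, 223.0], [284.0, 220.0]]
green [323.3077 247.9487] 32.5
top 61 (np.int64(273), np.int64(285), np.int64(195), np.int64(206)) exp corners [[286.0, 206.0], [285.0, 210.0], [274.0, 205.0], [272.0, 209.0], [288.0, 184.0], [286.0, 188.0], [275.0, 182.0], [274.0, 186.0]]
```

Emit:
{"name": "drive_tool", "arguments": {"motion": [[[-0.1,0,-1.5,0,0,0,1],[0,0,-1,0,-0.026,0,1],[0,0,0,0,-0.026,0,1],[0,0,0,0,0,0,1]]]}}

```text
time_s: 27.08
tcp_pos: [0.5627, 0.1782, 0.0655]
ee_rot: [0.009, 0.975, -0.044, 0.216]
ft_force: [-5.8, 2.2, 6.5]
width: 0.341
```

Emit:
{"name": "drive_tool", "arguments": {"motion": [[[0.1,0,1.5,0,0,0,1],[0,0,0,0,0,0,1]]]}}

```text
time_s: 27.32
tcp_pos: [0.5629, 0.1781, 0.0641]
ee_rot: [0.009, 0.975, -0.044, 0.216]
ft_force: [-8.7, 1.7, 8.8]
width: 0.336
```

Emit:
{"name": "drive_tool", "arguments": {"motion": [[[0.1,0,1,0,0,0,1],[0,0,0,0,0,0,1]]]}}

```text
time_s: 27.58
tcp_pos: [0.5631, 0.1781, 0.0638]
ee_rot: [0.009, 0.975, -0.044, 0.216]
ft_force: [-13.2, 2.5, 16.2]
width: 0.337
```

```bash
python3 - <<'E'
from kin import *
p,r,s=now();print(intray(p),"F tray",RT.T@s["ft_force"],"M tray",RT.T@s["torque"],s["width"])
E
```

```text
[18.5577 -4.844   2.0846] F tray [-3.5247  1.2729 20.697 ] M tray [ 0.2159  0.9312 -0.0807] 0.3368960985555299
```

Emit:
{"name": "drive_tool", "arguments": {"motion": [[[0,0,-1.5,0,0,0,1],[0,0,0,0,0.038,0,1],[0,0,0,0,0,0,1]]]}}

```text
time_s: 27.95
tcp_pos: [0.565, 0.1786, 0.0655]
ee_rot: [0.01, 0.971, -0.043, 0.236]
ft_force: [-1.2, -0.4, 5.1]
width: 0.341
```

```bash
python3 - <<'E'
from kin import *
p,r,s=now();print(intray(p),"F tray",RT.T@s["ft_force"],"M tray",RT.T@s["torque"],s["width"])
E
```

```text
[21.0627 -4.1476  2.647 ] F tray [ 1.564  -0.5199  4.9738] M tray [ 0.0293  0.1822 -0.0744] 0.3407400439728677
```

Emit:
{"name": "drive_tool", "arguments": {"motion": [[[0,0,0.5,0,0,0,1],[0,0,0,0,0,0,1]]]}}

```text
time_s: 28.2
tcp_pos: [0.5655, 0.1786, 0.0652]
ee_rot: [0.01, 0.971, -0.043, 0.236]
ft_force: [-3.0, 1.2, 7.9]
width: 0.34
```

```bash
python3 - <<'E'
from kin import *
p,r,s=now();print(intray(p),"F tray",RT.T@s["ft_force"],"M tray",RT.T@s["torque"],s["width"])
E
```

```text
[21.3113 -4.1445  2.1941] F tray [1.2791 0.8765 8.3785] M tray [ 0.0798  0.241  -0.0034] 0.33971824673922274
```

Emit:
{"name": "drive_tool", "arguments": {"motion": [[[0,0,0,0,0,0,0.62],[0,0,0,0,0,0,0.58],[0,0,0,0,0,0,0.5],[0,0,0,0,0,0,0.5],[0,0,-10,0,0,0,0.5],[0,0,-20,0,0,0,0.5],[-1,0,-30,0,0,0,0.5],[-1,0,-40,0,0,0,0.5],[-1,0,-40,0,0,0,0.5],[-1,0,-40,0,0,0,0.5]]]}}

```text
time_s: 29.45
tcp_pos: [0.4776, 0.1859, 0.224]
ee_rot: [0.01, 0.971, -0.043, 0.235]
ft_force: [0.9, 0.5, 0.4]
width: 0.497
```

Emit:
{"name": "drive_tool", "arguments": {"motion": [[[-10,0,-45,0,0,0,0.5],[-10,40,-25,0,0,0,0.5],[-5,45,-10,0,0,0,0.5],[0,45,0,0,0,0,0.5],[0,45,0,0,0,0,0.5],[0,45,0,0,0,0,0.5],[0,45,0,0,0,0,0.5],[0,0,0,0,0,0,0.5]]]}}

```text
time_s: 30.45
tcp_pos: [0.3965, -0.0772, 0.283]
ee_rot: [0.012, 0.971, -0.048, 0.236]
ft_force: [0.9, 0.1, 0.9]
width: 0.503
```

```bash
python3 - <<'E'
from kin import *
p,r,s=now();print(p,s["ft_force"],s["time_s"])
S,T=capture("side"),capture("top");cv2.imwrite("pics/sF.png",S);cv2.imwrite("pics/tF.png",T)
S0,T0=cv2.imread("pics/side0.png"),cv2.imread("pics/top0.png")
for n,a,b in(("side",S0,S),("top",T0,T)):
    for c in("green","yellow"):
        try: print(n,c,cen(blob(a,c)),cen(blob(b,c)))
        except Exception as e: print(n,c,"none")
cv2.imwrite("pics/m11.png",np.vstack([np.hstack([cv2.resize(S[150:290,220:360],(400,300),interpolation=2),cv2.resize(T[130:250,220:340],(400,300),interpolation=2)]),np.hstack([cv2.resize(S[90:210,290:450],(400,300),interpolation=2),cv2.resize(T[120:280,350:510],(400,300),interpolation=2)])]))
E
```

```text
[ 0.3965 -0.0772  0.283 ] [0.8646 0.062  0.8634] 30.45
side green [323.4667 247.8   ] [323.3548 247.8871]
side yellow [395.7515 145.7642] [395.7634 145.7061]
top green [273.823 235.107] [273.969  234.9419]
top yellow [453.4059 240.6824] [453.3672 240.6609]
```

View pics/m11.png

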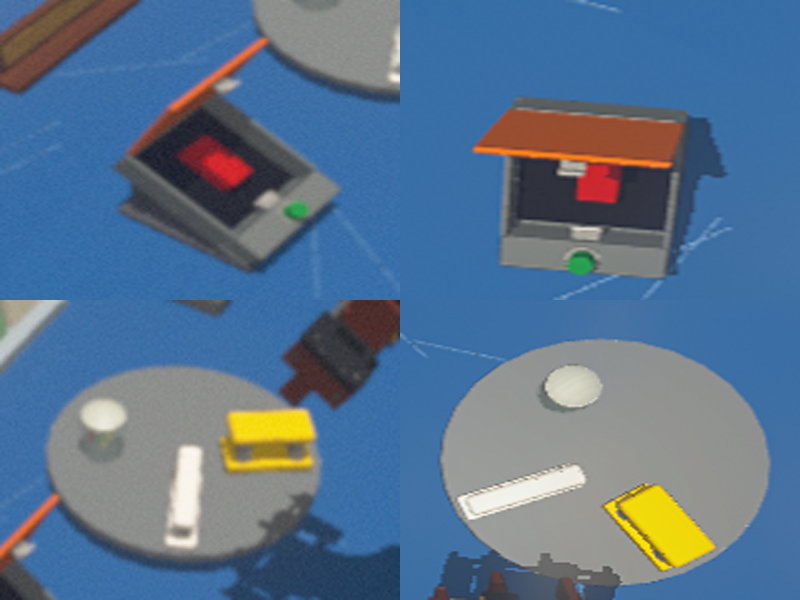

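The view shows the red eraser lying in the well (top-left panel (215,160)), the lid fully open, and the punch, stapler and jar where they were. Hand in.

```bash
python3 -c "
from rig import *
job_done();print(get_state()['time_s'])"
```

```text
the job is handed in; nothing more can be done
the job is handed in; nothing more can be done
```

The job is done and handed in at about 30.5 s: the lid is fully open and the red eraser lies on the floor of the case. I pressed the button and eased the lid up on one finger to its stop. I then took the eraser from the turntable, lowered it into the case until it touched the floor, and only then let go.

**Last checks**
- **Lid and eraser:** The last picture shows the lid open and the eraser in the well, looking flat. I did not measure how flat it is.
- **Bystanders:** The button and the punch are within 0.2 px of where they started. The jar and stapler look unmoved in the pictures. The bell was not checked again.
- **Robot:** It stands clear of everything, and the force reading shows nothing beyond noise.

**What failed or disagreed**
- **First press:** It did not open the lid, because the upper finger held the lid shut and it latched again. The second press, with the tool turned, worked.
- **Finger length:** With the jaws 31 mm apart, the tips sat an estimated 7–14 mm further back than the given tool point, so I found contact by force.
- **Case floor:** The eraser touched the floor about 6 mm sooner than I worked out from the pictures. While I checked it was flat, the pressing force reached about 28 N. I eased it to about 8 N before opening the fingers.

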